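# Change the batch in a choke tester's indexing carousel

### The job

Take the tested choke out of the nest at the open notch of the tester's clear guard and lay it in the steel dish, then load the wound chokes lying on the bench into the carousel: lay one flat in the nest at the notch, turn the hexagon hub knob clockwise (as the arrow shows) until the next nest clicks into the notch, and so on, until all of them lie in successive nests with none skipped, the last one turned under the guard too, and an empty nest stands at the notch. Click the count dial to the number of chokes you loaded, and only when all that is done press the start button fully down and let it go. Leave the other things on the bench where they are.

Things in the scene. Friction and masses are not known exactly. Their poses are not given: they have to be found in the camera images.
- tester: the choke tester: fixed grey housing 45 mm high, 262 mm square under the turret. Origin on the bench under the turret axis; z up; its -x side (the notch) faces the robot; the control panel is its -y end, centre line 206 mm to -y of the axis. Over the turret, centred on its axis, a clear guard plate 250 mm square, top 89 mm above the bench, with a notch in front (see window)
- turret (a joint): turret angle (rad), growing clockwise from above. Disc of 119 mm radius, top 55 mm above the bench, six nests 60 degrees apart on a 90 mm radius; a nest is a recess of 50 mm bore in a ring wall 3.5 mm thick, 5 mm high. A spring detent holds it at every multiple of 1.0472 (a nest at the notch) with about 0.25 N m and snaps it home from within some 20 degrees; it turns either way
- hub_grip (a point): point on the turret axis in the hexagon hub knob, 118 mm above the bench. Knob 40 mm across flats, 101 to 130 mm above the bench, on a 28 mm shaft that comes up through the guard. The point turns with the turret, its x axis normal to two flats (the others at 60 degrees), so at every click two flats face along the tester's x. Pinch two facing flats from above and turn
- window (a point): floor centre of the nest position at the notch, fixed to the tester: 90 mm in front of the turret axis, 55 mm above the bench. The notch is 124 mm wide (y -62 to +62 of the tester) and open from 35 mm in front of the axis to the guard's front edge
- station_1 (a point): floor centre of the nest position 1 click (60 degrees) clockwise from the notch, seen from above; fixed to the tester, under the guard
- station_2 (a point): floor centre of the nest position 2 clicks (120 degrees) clockwise from the notch, seen from above; fixed to the tester, under the guard
- station_3 (a point): floor centre of the nest position 3 clicks (180 degrees) clockwise from the notch, seen from above; fixed to the tester, under the guard; a grey contact head 46 x 58 mm stands on the guard above it, up to 126 mm above the bench
- station_4 (a point): floor centre of the nest position 4 clicks (240 degrees) clockwise from the notch, seen from above; fixed to the tester, under the guard
- station_5 (a point): floor centre of the nest position 5 clicks (300 degrees) clockwise from the notch, seen from above; fixed to the tester, under the guard
- dial (a joint): count dial angle (rad), growing clockwise from above; clicks every 0.5236 (30 degrees). Position 0 is a long tick towards the tester's -x; positions 1 to 6 follow clockwise, marked with 1 to 6 dots. A click holds with about 0.05 N m and snaps home when let go; stops just below 0 and just above 6
- dial_grip (a point): point on the dial's axis at the height to grip it, 70.5 mm above the bench. Round fluted black knob of 28 mm diameter, 49 to 74 mm above the bench, upright on the panel, over a 36 mm skirt, with a white pointer line; can be gripped at any yaw
- start (a joint): travel of the start button, 0 released, 0.006 m fully down; a spring returns it, 5 N holds it down
- start_top (a point): centre of the top of the start button: grey, 24 mm diameter in a black collar of 40 mm diameter, on the panel 86 mm behind the dial (+x of the tester), top 64 mm above the bench; pressed straight down
- choke_0: wound toroidal choke (green ring core with copper winding), 43 mm in diameter and 16 mm thick, 60 g, lying flat on the bench or the 4 mm mat; origin at the centre of its underside, z along its axis; grip it across its diameter from above. Three to five of these lie there; the absent ones read None
- choke_1: wound toroidal choke (green ring core with copper winding), 43 mm in diameter and 16 mm thick, 60 g, lying flat on the bench or the 4 mm mat; origin at the centre of its underside, z along its axis; grip it across its diameter from above. Three to five of these lie there; the absent ones read None
- choke_2: wound toroidal choke (green ring core with copper winding), 43 mm in diameter and 16 mm thick, 60 g, lying flat on the bench or the 4 mm mat; origin at the centre of its underside, z along its axis; grip it across its diameter from above. Three to five of these lie there; the absent ones read None
- choke_3: wound toroidal choke (green ring core with copper winding), 43 mm in diameter and 16 mm thick, 60 g, lying flat on the bench or the 4 mm mat; origin at the centre of its underside, z along its axis; grip it across its diameter from above. Three to five of these lie there; the absent ones read None
- choke_4: wound toroidal choke (green ring core with copper winding), 43 mm in diameter and 16 mm thick, 60 g, lying flat on the bench or the 4 mm mat; origin at the centre of its underside, z along its axis; grip it across its diameter from above. Three to five of these lie there; the absent ones read None
- tested: the tested choke, exactly like the others, lying at the start in the nest at the notch, its top 10 mm above the nest's rim; origin at the centre of its underside
- dish: round shallow steel parts dish, fixed on the mat, 97 mm across its rim, 12 mm high, inner floor 3 mm up and 80 mm across; origin under its centre
- can_cap: bystander: dark blue can capacitor 35 mm in diameter, 60 mm high, standing; origin under its centre
- reel_tape: bystander: roll of insulating tape, 60 mm in diameter, 19 mm high, larger than a choke, lying flat; origin under its centre
- jar: bystander: jar of paste, 69 mm in diameter, 48 mm high; origin under its centre
Things that resemble listed ones, but are neither listed nor needed, are in the scene too. There is more than one size of the dish; the job needs the larger.

How it is judged:
By the outcome, as a careful person would: the job done as asked, in the order asked, and still so for the second after the job is handed in, with the robot touching nothing.
Of choke_0, choke_1, choke_2, choke_3, choke_4 only 3 to 5 are there at a start; the rules pass over those that are not, and their reading is None.
At some moment in a run one of choke_0, choke_1, choke_2, choke_3, choke_4 may be knocked a few centimetres aside while the robot is not near it.
Once in a run the grip may slacken for a moment while it holds something.
It also fails if it takes over 210 s, if anything falls off the work surface, if the arm or the gripper's body presses on something with over 40 N, if the wrist force passes 120 N, or if a joint passes its speed limit or range.

### The arm

A 6-joint arm with a two-finger parallel gripper is mounted at the origin on a cart in front of the work surface, level with it; the furniture and walls round the work are solid. World frame = base frame: x ahead of the robot, y to its left, z up, the work surface at z = 0. Lengths are in m, angles in degrees, forces in N, time in s.
With the tool pointing down it reaches from about 0.4 to 0.825 m from the base axis. Payload 7 kg.
Tool frame: the origin (TCP) lies at the very end of the fingers, on their centre line; the grasp point (between the pads) lies 19 mm behind it; z points along the fingers, y is the line along which they close (so a half turn about z gives the same grasp; the last joint's range is limited). The gripper opens to 88 mm and grips with 3 to 60 N. Pads are 19 mm wide; open, the fingers measure 130 mm over their backs; the gripper's body (78 mm by 193 mm) begins 47 mm behind the grasp point.
Start: joints at [-55.399, 20.546, 0.682, 0, -70.136, -16.507], TCP at [0.21, -0.642, 0.227] pointing down, gripper open.
Joint ranges: [-176.03, 176.03], [-82.01, 121.73], [-58.28, 71.71], [-173.87, 95.51], [-174.79, -0.11], [-173.66, 173.66]. Speed limits (degrees/s): [136.94, 136.94, 172.46, 180, 180, 180].

### API

Orientations are given as [roll, pitch, yaw] about the fixed x, y, z axes, in that order (R = Rz(yaw) Ry(pitch) Rx(roll)).
In Python, from plant import get_obs, snapshot, camera_params, close_job, boxes_of, cut_out, landmark_of gives the robot as it stands.
- The arm moves only by the shell command python3 -m inch 'ROWS' [OPENING]. ROWS is text: rows parted by semicolons, each of 6 numbers parted by spaces: the shift along the tool's x, y, z in units of 30 cm (1.0 is 30 cm), then the turn, a rotation vector about the tool's x, y, z in units of pi rad (1.0 is pi rad). A call has 1 to 10 rows; each row is the pose to reach, as a shift and turn from the pose commanded when the call began, along the tool's axes at that moment, turning the shorter way round; what a row does not reach only later rows make up. A row lasts 1/12 s, in which the tool goes at most 41.7 mm and 7.16 degrees, less where a joint would pass 70% of its speed; a pose out of reach is approached as far as the arm can. A call with a number of a shift or a turn outside -1 to 1 is refused whole. A call with a gripper value outside its range is refused whole. OPENING is the closure, from -1 (fully open) to 1 (shut), set as the call begins (- or left out, the last holds). The fingers move at their own pace and stop on an object; the grip force is fixed at half the most. Time passes only in rows, so rows that repeat a pose let the fingers close. It gives the time, the measured TCP pose, the force, the opening and the grip force at its end, in the units of the state.
- get_obs(): the state, without advancing time (a new reading comes with each control period).
- snapshot(name): name is "scene" or "side" or "wrist"; returns the picture (400x640x3 uint8, red, green, blue); there is no depth.
- camera_params(name): a dict with "mtx" (3x3 intrinsics, pixels), "rvec" (rotation vector, rad) and "tvec" (3), from world to camera coordinates, as OpenCV has them. Camera axes: x right, y down, z forward; pixel columns grow to the right and rows downward; lengths in m; the calibration is good to about 2 mm. A picture is of the moment at which its call begins: read the wrist's pose just before it. camera_params takes no time and is no camera call; for the wrist camera it gives the pose at the moment of the call.
- close_job(): hands the job in; it is judged then, once.
Trained networks look in the newest picture that a camera, given by its name, has taken for a name from the list of things; names that differ only in an ending like _2 or _b are one class to them, and where a whole thing is asked for, a point or a joint stands for the part that bears it (a point fixed in the world has none). Each returns a list of dicts, best first, with "p" (0 to 1); they miss things now and then, are a little off and sometimes report something else, mostly with a low value. They report only what shows in the picture. A call takes as long as a camera call. They do not tell look-alikes from the thing itself.
- boxes_of(camera, thing): "rect" ([left, top, width, height] in pixels, round what is visible of it).
- cut_out(camera, thing): "pixels" (400x640 bool, what is visible of it) and "rect" ([left, top, width, height] in pixels, round what is visible of it).
- landmark_of(camera, thing): "uv" ([column, row] in pixels: a listed point, or the origin of a listed thing).
The state is a dict: "clock": time; "joint_pos": joint angles; "qvel": joint speeds; "tau": joint torques, N m; "tool_pos": TCP position; "orientation": TCP orientation; "force": force on the tool from outside, world axes, zero at the start; "moment": the same for the moment, N m; "opening": finger opening in m; "gripper_force": force on a finger pad.
Only numpy, scipy, OpenCV 4.12 (cv2) and the standard library are available. Lean on these libraries where they do the work, as an engineer would, in place of code of your own. Each camera call takes 0.05 s, during which the arm holds its last target. There are 200 camera calls.

## Working session

There is one attempt and no reset: what is moved stays moved. The work goes in short steps, Python scripts to look and compute and a shell command to move; the robot and the scene stay as the last step left them, time stands still between calls to the robot, and variables do not carry over. Pictures are saved under pics/ and viewed, at most 14 in all, crops included, and the job is handed in when it is done.

```bash
ls; mkdir -p pics
python3 - <<'E'
from plant import *
import cv2,numpy as np
print(get_obs())
for c in ("scene","side"):
    im=snapshot(c); cv2.imwrite(f"pics/{c}0.png",im[:,:,::-1])
    p=camera_params(c); R=cv2.Rodrigues(np.array(p["rvec"]))[0]; print(c,p["mtx"],-R.T@np.array(p["tvec"]).ravel(), R[2])
    for t in ("choke_0","tested","dish","hub_grip","window","dial_grip","start_top","tester","can_cap","reel_tape","jar","station_1","station_5"):
        print(t,[(np.round(d["uv"]).tolist(),round(d["p"],2)) for d in landmark_of(c,t)])
E
```

```text
pics
{'clock': 0.0, 'joint_pos': array([-5.54005141e+01,  2.05917843e+01,  6.34778812e-01, -2.03623067e-02,
       -7.01363649e+01, -1.65052217e+01]), 'qvel': array([-0.01884141, -0.04453937,  0.05260723, -0.11802363,  0.11040528,
       -0.0437564 ]), 'tau': array([ 4.38422103e-04, -5.82718134e+01,  2.93053901e+01,  6.99716672e+00,
        6.68471883e-03, -1.82245576e-04]), 'tool_pos': array([ 0.20944993, -0.64117161,  0.22562562]), 'orientation': array([ 1.79905038e+02, -8.17623964e-03, -1.61912663e+02]), 'force': array([-0.03661496, -0.68398289, -0.09057708]), 'moment': array([-0.01283144,  0.01465877, -0.04183328]), 'gripper_force': 0.0, 'opening': 0.08780430419504098}
scene [[493.21906385   0.         315.14908533]
 [  0.         493.21906385 199.86410168]
 [  0.           0.           1.        ]] [-0.27770377  1.05238704  1.19385808] [ 0.45296208 -0.62896589 -0.63184433]
choke_0 [([353.0, 184.0], 0.57), ([360.0, 200.0], 0.56), ([380.0, 187.0], 0.5), ([334.0, 195.0], 0.42), ([366.0, 180.0], 0.38)]
tested [([283.0, 252.0], 0.54)]
dish [([385.0, 204.0], 0.61), ([323.0, 274.0], 0.
[... 828 characters left out ...]
13  0.8761056 ] [ 0.33016167  0.81702432 -0.47272035]
choke_0 [([357.0, 279.0], 0.68), ([319.0, 256.0], 0.61), ([348.0, 246.0], 0.52), ([354.0, 261.0], 0.5)]
tested [([356.0, 276.0], 0.57)]
dish [([294.0, 264.0], 0.68), ([248.0, 201.0], 0.63)]
hub_grip []
window [([321.0, 182.0], 0.64), ([336.0, 192.0], 0.53)]
dial_grip [([314.0, 200.0], 0.35)]
start_top [([334.0, 192.0], 0.57)]
tester [([302.0, 187.0], 0.69)]
can_cap [([410.0, 294.0], 0.59), ([329.0, 170.0], 0.34)]
reel_tape [([366.0, 308.0], 0.69)]
jar [([248.0, 168.0], 0.62)]
station_1 [([327.0, 170.0], 0.95), ([322.0, 182.0], 0.94), ([308.0, 164.0], 0.79)]
station_5 [([327.0, 170.0], 0.95), ([322.0, 182.0], 0.94), ([308.0, 164.0], 0.79)]
```

```bash
python3 - <<'E'
import cv2
a=cv2.imread("pics/scene0.png")[120:350,190:440]; cv2.imwrite("pics/s1.png",cv2.resize(a,None,fx=3.2,fy=2.6*1,interpolation=3) if 0 else cv2.resize(a,(650,598),interpolation=3))
a=cv2.imread("pics/side0.png")[130:350,190:460]; cv2.imwrite("pics/d1.png",cv2.resize(a,(734,598),interpolation=3))
E
cat > h.py <<'E'
from plant import *
import cv2,numpy as np
def cam(c): 
    p=camera_params(c); return np.array(p["mtx"]),np.array(p["rvec"],float).ravel(),np.array(p["tvec"],float).ravel()
def ray(c,uv,z,P=None):
    K,r,t=P or cam(c); R=cv2.Rodrigues(r)[0]; C=-R.T@t
    d=R.T@np.linalg.inv(K)@np.array([uv[0],uv[1],1.0]); return C+d*(z-C[2])/d[2]
def proj(c,X,P=None):
    K,r,t=P or cam(c); return cv2.projectPoints(np.array(X,float).reshape(-1,3),r,t,K,None)[0][:,0]
def tri(ua,ub,ca="scene",cb="side"):
    A=[]
    for c,uv in((ca,ua),(cb,ub)):
        K,r,t=cam(c); M=K@np.c_[cv2.Rodrigues(r)[0],t]; A+= [uv[0]*M[2]-M[0],uv[1]*M[2]-M[1]]
    A=np.array(A); return np.linalg.lstsq(A[:,:3],-A[:,3],rcond=None)[0]
def delta(xyz,yaw=None):
    "goal TCP -> shift units in tool axes assuming tool exactly down at current yaw; uses measured pose"
    from scipy.spatial.transform import Rotation as Ro
    o=get_obs(); R=Ro.from_euler("xyz",o["orientation"],degrees=True); s=R.as_matrix().T@(np.array(xyz)-o["tool_pos"])/0.3
    y=0
    if yaw is not None:
        G=Ro.from_euler("xyz",[180,0,yaw],degrees=True); return np.round(s,4),np.round((R.inv()*G).as_rotvec()/np.pi,4)
    return np.round(s,4)
E
python3 - <<'E'
import sys;sys.path.insert(0,'.')
from h import *
for n,u in dict(c1=(353,184),c2=(360,200),c3=(380,187),c4=(334,195),c5=(366,180)).items(): print(n,ray("scene",u,0).round(3))
for u in ((357,279),(319,256),(348,246),(354,261)): print(ray("side",u,0).round(3))
print("dish",ray("scene",(385,204),0),ray("scene",(323,274),0.004),ray("side",(294,264),0),ray("side",(248,201),0))
print("hub",ray("scene",(264,225),.118),"win",ray("scene",(284,251),.055),"tester",ray("scene",(266,226),.0),ray("side",(302,187),0))
print("dial",tri((310,210),(314,200)),ray("scene",(310,210),.0705),"start",tri((294,202),(334,192)),ray("scene",(294,202),.064))
E
```

```text
c1 [ 0.516 -0.307  0.   ]
c2 [ 0.44  -0.238  0.   ]
c3 [ 0.419 -0.355  0.   ]
c4 [ 0.537 -0.204  0.   ]
c5 [ 0.488 -0.361  0.   ]
[ 0.494 -0.377  0.   ]
[ 0.437 -0.238  0.   ]
[ 0.54  -0.219  0.   ]
[ 0.523 -0.297  0.   ]
dish [ 0.35053711 -0.27416082  0.        ] [0.33208927 0.15851512 0.004     ] [ 0.35452613 -0.25055883  0.        ] [0.3287966  0.16038776 0.        ]
hub [0.55076534 0.18475245 0.118     ] win [0.46526135 0.19077375 0.055     ] tester [0.63236671 0.08938297 0.        ] [0.54423705 0.19746562 0.        ]
dial [ 0.51022863 -0.01512477  0.06257189] [ 0.50892418 -0.00948974  0.0705    ] start [ 0.58063826 -0.00876112  0.07351466] [ 0.58629987 -0.01701394  0.064     ]
```

View pics/s1.png

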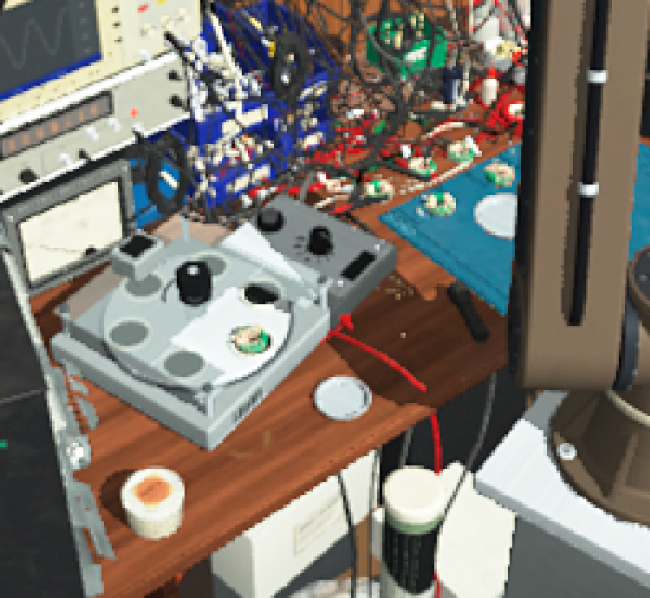

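View pics/d1.png

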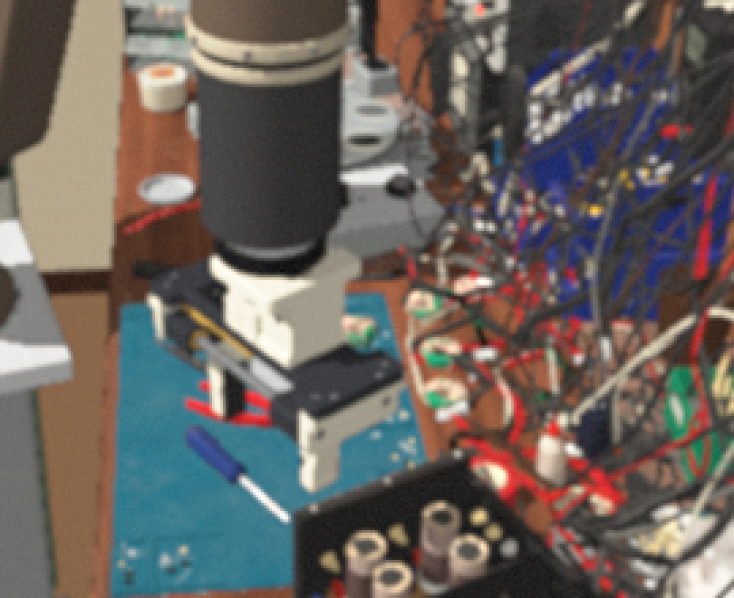

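The scene view shows the turret with hub (264,225), the tested choke at the notch (283,252), the panel with dial (310,210) and start button (294,202), and the dishes at (385,204) on the mat and (323,274) on the bench. The choke candidates are at (334,195), (353,184), (360,200), (366,180) and (380,187). The side view is partly blocked by the gripper. Next I get a wrist view over the mat.

Run:
```python
from h import *
print(delta([0.40,-0.30,0.42],-135))
P=cam("wrist");R=cv2.Rodrigues(P[1])[0];print(P[0],-R.T@P[2],R[2]);print(proj("wrist",get_obs()["tool_pos"]))
```

```text
(array([-0.9569,  0.8853, -0.6448]), array([-0.    , -0.    , -0.1495]))
[[326.47369527   0.         319.96619505]
 [  0.         326.47369527 200.7001554 ]
 [  0.           0.           1.        ]] [ 0.13562583 -0.66396156  0.38642866] [ 0.27211928  0.08838852 -0.95819548]
[[316.83480713 253.39317905]]
```

```bash
R='-0.95 0.88 -0.64 0 0 -0.15'; python3 -m inch '-0.1 0.1 -0.4 0 0 -0.03; -0.1 0.1 -0.6 0 0 -0.06; -0.2 0.2 -0.64 0 0 -0.09; -0.4 0.4 -0.64 0 0 -0.12; -0.95 0.88 -0.64 0 0 -0.15; -0.95 0.88 -0.64 0 0 -0.15; -0.95 0.88 -0.64 0 0 -0.15; -0.95 0.88 -0.64 0 0 -0.15; -0.95 0.88 -0.64 0 0 -0.15; -0.95 0.88 -0.64 0 0 -0.15'
python3 - <<'E'
from h import *
print(delta([0.38,-0.30,0.42],-135))
E
```

```text
clock: 2.23
tool_pos: [0.3672, -0.3559, 0.4081]
orientation: [-180.0, 0.0, -134.9]
force: [1.5, -0.9, 1.0]
opening: 0.0879
gripper_force: 0.0
(array([-0.162 ,  0.1014, -0.0398]), array([-0.0003,  0.0001,  0.0005]))
```

```bash
python3 -m inch '-0.16 0.1 0 0 0 0; -0.16 0.1 0 0 0 0; -0.16 0.1 0 0 0 0; -0.16 0.1 0 0 0 0'
python3 - <<'E'
from h import *
P=cam("wrist")
im=snapshot("wrist"); cv2.imwrite("pics/w1.png",im[:,:,::-1])
for t,z in (("choke_0",.002),("dish",.004),("can_cap",0),("reel_tape",0)):
    for d in landmark_of("wrist",t): print(t,np.round(d["uv"]),round(d["p"],2),ray("wrist",d["uv"],z,P).round(4))
for d in cut_out("wrist","dish"): print(d["rect"],d["p"],"width m",[ray("wrist",u,.012,P).round(3)[:2] for u in ((d["rect"][0],d["rect"][1]+d["rect"][3]/2),(d["rect"][0]+d["rect"][2],d["rect"][1]+d["rect"][3]/2))])
d=[x for x in cut_out("scene","dish")]
for x in d:
    r=x["rect"];print(r,x["p"],ray("scene",(r[0],r[1]+r[3]/2),.012),ray("scene",(r[0]+r[2],r[1]+r[3]/2),.012))
E
```

```text
clock: 2.57
tool_pos: [0.3798, -0.3017, 0.408]
orientation: [-179.9, 0.0, -134.8]
force: [0.2, 0.0, -0.5]
opening: 0.0877
gripper_force: 0.0
choke_0 [320. 202.] 0.95 [ 0.446  -0.2335  0.002 ]
choke_0 [250. 168.] 0.88 [ 0.4895 -0.3636  0.002 ]
choke_0 [287. 145.] 0.87 [ 0.4138 -0.3468  0.002 ]
choke_0 [269. 201.] 0.64 [ 0.5092 -0.2998  0.002 ]
choke_0 [295. 241.] 0.6 [ 0.5322 -0.2123  0.002 ]
dish [349. 151.] 0.66 [ 0.3462 -0.2642  0.004 ]
can_cap [157. 156.] 0.94 [ 0.5895 -0.4921  0.    ]
reel_tape [198.  98.] 0.63 [ 0.4629 -0.5034  0.    ]
reel_tape [251. 166.] 0.41 [ 0.4853 -0.3656  0.    ]
[318.5, 123.4, 58.4, 58.4] 0.67 width m [array([ 0.384, -0.3  ]), array([ 0.313, -0.23 ])]
[314.2, 262.3, 17.7, 18.8] 0.84 [0.3564894  0.17329821 0.012     ] [0.31068048 0.13942674 0.012     ]
[375.0, 195.2, 14.2, 15.0] 0.79 [ 0.37839484 -0.24501438  0.012     ] [ 0.33532945 -0.27699998  0.012     ]
```

View pics/w1.png

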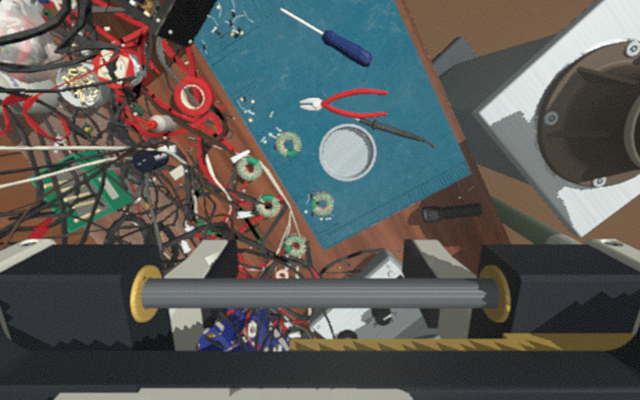

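Run:
```python
import cv2
a=cv2.imread("pics/w1.png")[125:265,225:385]; cv2.imwrite("pics/w1c.png",cv2.resize(a,(680,595),interpolation=3))
from h import *
P=cam("wrist")
for d in cut_out("wrist","choke_0"):
    r=d["rect"];c=(r[0]+r[2]/2,r[1]+r[3]/2);X=ray("wrist",c,.008,P);dep=np.linalg.norm(X+cv2.Rodrigues(P[1])[0].T@P[2]);print(np.round(r),round(d["p"],2),X.round(4),"size",(np.array(r[2:])*dep/326).round(4))
print(delta([0.46,0.19,0.30],None))
```

```text
[274. 130.  31.  26.] 0.98 [ 0.4067 -0.3468  0.008 ] size [0.0537 0.0454]
[258. 193.  21.  24.] 0.93 [ 0.5125 -0.2989  0.008 ] size [0.0389 0.0434]
[237. 160.  25.  20.] 0.78 [ 0.488  -0.3642  0.008 ] size [0.0452 0.0357]
[309. 192.  24.  25.] 0.66 [ 0.4455 -0.2321  0.008 ] size [0.0438 0.0452]
[282. 234.  25.  23.] 0.63 [ 0.5373 -0.2106  0.008 ] size [0.0476 0.0433]
[-1.3531  0.9716  0.3571]
```

View pics/w1c.png

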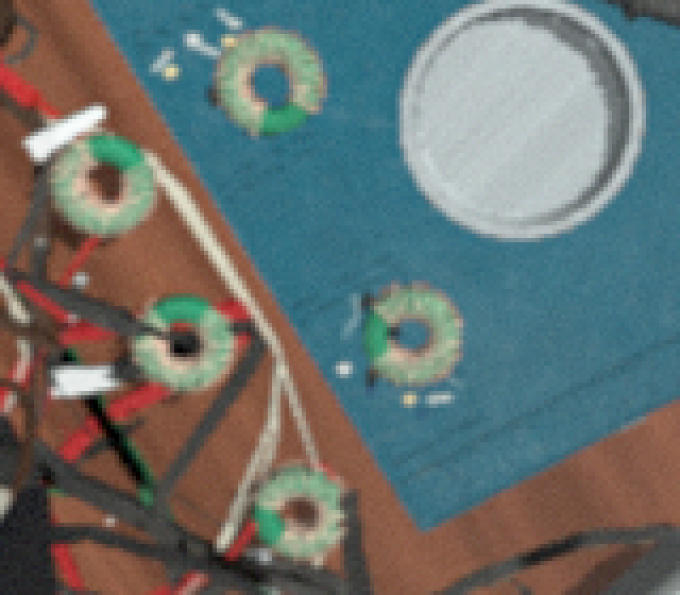

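Five identical chokes, about 43 mm each (crop centres correspond to wrist pixels (288,144), (250,168), (268,205), (322,204) and (296,245)). The dish on the mat at (349,151) is about 0.10 m across, so it is the larger one. The tape is the (190,98) reel and the can capacitor is at (157,156), neither to be confused. Now I look at the tester.

```bash
python3 - <<'E'
from h import *
P=cam("wrist")
for n,c,z in (("A",(288.5,143.8),.014),("B",(249.7,168.5),.01),("C",(268,205.5),.01),("D",(322,203.8),.014),("E",(295.8,245.2),.01),("dish",(347.5,152.5),.012)): print(n,ray("wrist",c,z,P).round(4))
E
python3 -m inch '-0.59 0.446 -0.03 0 0 0.125; -0.59 0.446 -0.03 0 0 0.125; -0.59 0.446 -0.03 0 0 0.125; -0.59 0.446 -0.03 0 0 0.125; -0.59 0.446 -0.03 0 0 0.125; -0.59 0.446 -0.03 0 0 0.125; -0.59 0.446 -0.03 0 0 0.125'
python3 - <<'E'
from h import *
print(delta([0.44,0.14,0.42],180))
E
```

```text
A [ 0.4075 -0.3475  0.014 ]
B [ 0.4864 -0.3657  0.01  ]
C [ 0.5135 -0.298   0.01  ]
D [ 0.4421 -0.233   0.014 ]
E [ 0.534  -0.2094  0.01  ]
dish [ 0.3475 -0.2666  0.012 ]
clock: 3.55
tool_pos: [0.4104, -0.078, 0.4166]
orientation: [180.0, 0.1, -157.1]
force: [1.1, -1.0, -0.0]
opening: 0.0874
gripper_force: 0.0
(array([-0.3733,  0.6313, -0.0101]), array([0.0004, 0.0004, 0.1271]))
```

```bash
python3 -m inch '-0.373 0.631 -0.01 0 0 0.127; -0.373 0.631 -0.01 0 0 0.127; -0.373 0.631 -0.01 0 0 0.127; -0.373 0.631 -0.01 0 0 0.127; -0.373 0.631 -0.01 0 0 0.127; -0.373 0.631 -0.01 0 0 0.127; -0.373 0.631 -0.01 0 0 0.127; -0.373 0.631 -0.01 0 0 0.127'
python3 - <<'E'
from h import *
P=cam("wrist"); print(get_obs()["tool_pos"])
im=snapshot("wrist"); cv2.imwrite("pics/w2.png",im[:,:,::-1])
for t,z in (("window",.055),("hub_grip",.118),("dial_grip",.0705),("start_top",.064),("tested",.055),("station_1",.055),("tester",0)):
    for d in landmark_of("wrist",t): print(t,np.round(d["uv"],1),round(d["p"],2),ray("wrist",d["uv"],z,P).round(4))
E
```

```text
clock: 4.22
tool_pos: [0.4405, 0.1364, 0.4186]
orientation: [-179.9, -0.1, 179.9]
force: [0.3, -1.1, -0.2]
opening: 0.0875
gripper_force: 0.0
[0.44054244 0.13638586 0.41861907]
window [353.3 164.3] 0.72 [0.4572 0.1912 0.055 ]
window [133.4 198.7] 0.61 [ 0.515 -0.175  0.055]
hub_grip [353.1 231.2] 0.72 [0.5481 0.1874 0.118 ]
dial_grip [219.9 195.8] 0.67 [ 0.5057 -0.0247  0.0705]
start_top [231.1 244.1] 0.36 [ 0.5935 -0.0152  0.064 ]
tested [109.2 153.4] 0.73 [ 0.4392 -0.2014  0.055 ]
tested [351.5 164.9] 0.67 [0.4582 0.1883 0.055 ]
station_1 [306.3 241.9] 0.76 [0.5934 0.1132 0.055 ]
station_1 [396.2 190.5] 0.57 [0.5011 0.2634 0.055 ]
station_1 [396.2 241.5] 0.56 [0.5927 0.2694 0.055 ]
station_1 [229.  243.5] 0.18 [ 0.5964 -0.0215  0.055 ]
station_1 [351.1 166. ] 0.18 [0.46   0.1877 0.055 ]
tester [348.7 206.8] 0.67 [0.5469 0.1903 0.    ]
```

View pics/w2.png

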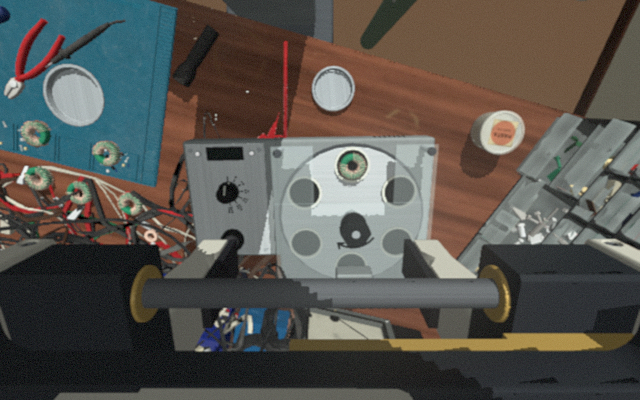

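```bash
python3 - <<'E'
from h import *
from scipy.optimize import least_squares
T=np.array([[-.09,0],[0,0],[.045,-.078],[-.045,.078],[.045,.078]]);W=np.array([[.4577,.1898],[.5481,.1874],[.5934,.1132],[.5011,.2634],[.5927,.2694]])
D=np.array([[.5057,-.0247],[.5935,-.0152]])
def f(p):
    c,s=np.cos(p[2]),np.sin(p[2]);R=np.array([[c,-s],[s,c]])
    return np.r_[(T@R.T+p[:2]-W).ravel(),(np.array([[p[3],-.206],[p[3]+.086,-.206]])@R.T+p[:2]-D).ravel()]
r=least_squares(f,[.55,.19,0,-.043],loss="soft_l1",f_scale=.004);print(r.x[:2],np.degrees(r.x[2]),r.x[3]);print((f(r.x)*1000).round(1))
E
python3 - <<'E'
import cv2
a=cv2.imread("pics/w2.png")[130:280,175:445]; cv2.imwrite("pics/w2c.png",cv2.resize(a,(800,444),interpolation=3))
E
```

```text
[0.54795406 0.18868011] 1.2963408235524143 -0.04604303413848032
[ 0.3 -3.2 -0.1  1.3  1.3 -1.5  0.1  2.2 -1.5 -1.7  0.9  6.4 -0.9 -1.2]
```

View pics/w2c.png

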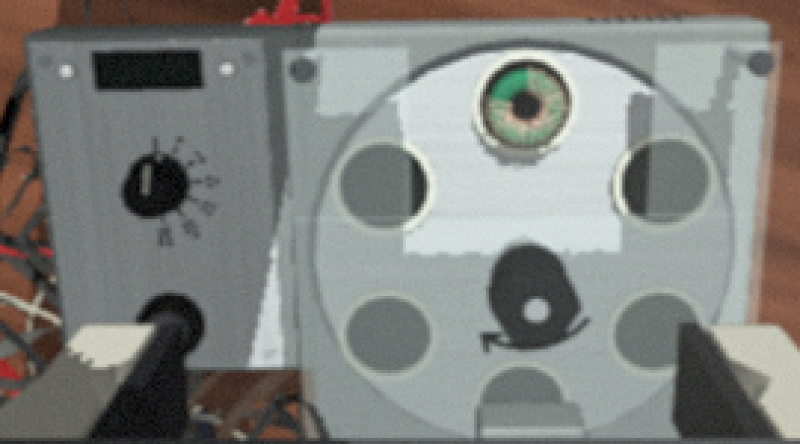

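The turret shows five empty nests, the tested choke at crop (525,105), the dial at (152,185) with its pointer near 0, and the start button at (170,325). Tester yaw is about 1.3°. Next is the tested choke.

```bash
python3 -m inch '-0.058 0.169 0.2 0 0 -0.007; -0.058 0.169 0.4 0 0 -0.007; -0.058 0.169 0.6 0 0 -0.007; -0.058 0.169 0.8 0 0 -0.007; -0.058 0.169 0.9 0 0 -0.007; -0.058 0.169 0.95 0 0 -0.007; -0.058 0.169 0.95 0 0 -0.007; -0.058 0.169 0.95 0 0 -0.007; -0.058 0.169 0.95 0 0 -0.007; -0.058 0.169 0.95 0 0 -0.007' -0.36
python3 - <<'E'
from h import *
print(delta([0.458,0.1867,0.0625],-178.7))
P=cam("wrist"); im=snapshot("wrist"); cv2.imwrite("pics/w3.png",im[:,:,::-1])
for t,z in (("window",.055),("tested",.055)):
    for d in landmark_of("wrist",t): print(t,np.round(d["uv"],1),round(d["p"],2),ray("wrist",d["uv"],z,P).round(4))
E
```

```text
clock: 5.45
tool_pos: [0.4591, 0.186, 0.1361]
orientation: [180.0, 0.1, -179.0]
force: [0.4, -0.3, 1.0]
opening: 0.0595
gripper_force: 0.0
(array([0.0038, 0.0024, 0.2454]), array([ 0.    ,  0.0004, -0.0016]))
window [321.  205.3] 0.77 [0.4571 0.1884 0.055 ]
tested [323.  208.3] 0.66 [0.4595 0.19   0.055 ]
tested [321.5 204. ] 0.54 [0.456  0.1887 0.055 ]
```

View pics/w3.png

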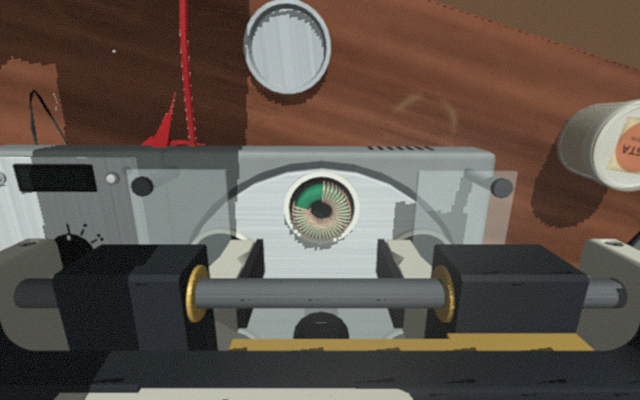

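Nest ring is centred at about (321,208), choke seated in it, fingers clear on both sides. Descend and grip.

```bash
python3 -m inch '0.003 0.006 0.1 0 0 -0.002; 0.003 0.006 0.18 0 0 -0.002; 0.003 0.006 0.22 0 0 -0.002; 0.003 0.006 0.245 0 0 -0.002; 0.003 0.006 0.245 0 0 -0.002; 0.003 0.006 0.245 0 0 -0.002; 0.003 0.006 0.245 0 0 -0.002'
python3 -m inch '0 0 0 0 0 0; 0 0 0 0 0 0; 0 0 0 0 0 0; 0 0 0 0 0 0; 0 0 0 0 0 0; 0 0 0 0 0 0' 1
```

```text
clock: 6.18
tool_pos: [0.4579, 0.1882, 0.0624]
orientation: [179.9, 0.1, -178.6]
force: [-0.6, 0.5, 0.5]
opening: 0.0592
gripper_force: 0.0
clock: 6.68
tool_pos: [0.4572, 0.1876, 0.0613]
orientation: [180.0, 0.0, -178.6]
force: [-2.5, -1.1, 5.8]
opening: 0.0407
gripper_force: 30.0
```

```bash
python3 -m inch '0 0 -0.1 0 0 0; 0 0 -0.22 0 0 0; 0 0 -0.35 0 0 0; 0 -0.1 -0.45 0 0 0; 0.02 -0.2 -0.47 0 0 0; 0.05 -0.75 -0.47 0 0 0; 0.05 -0.75 -0.47 0 0 0; 0.05 -0.75 -0.47 0 0 0; 0.05 -0.75 -0.47 0 0 0; 0.05 -0.75 -0.47 0 0 0' 
python3 -m inch '0.05 -0.2 0 0 0 0; 0.1 -0.4 0 0 0 0; 0.35 -0.75 0 0 0 0; 0.35 -0.75 0 0 0 0; 0.35 -0.75 0 0 0 0; 0.35 -0.75 0 0 0 0; 0.35 -0.75 0 0 0 0; 0.35 -0.75 0 0 0 0; 0.35 -0.75 0 0 0 0; 0.35 -0.75 0 0 0 0'
python3 - <<'E'
from h import *
P=cam("wrist"); im=snapshot("wrist"); cv2.imwrite("pics/w4.png",im[:,:,::-1])
for d in landmark_of("wrist","dish"): print(d["uv"],d["p"],ray("wrist",d["uv"],.004,P).round(4))
for d in cut_out("wrist","dish"): r=d["rect"];print(r,ray("wrist",(r[0]+r[2]/2,r[1]+r[3]/2),.016,P).round(4))
for d in landmark_of("wrist","choke_0"): print(d["uv"],d["p"],ray("wrist",d["uv"],.002,P).round(4))
print(delta([.3475,-.2666,.018]))
E
```

```text
clock: 7.52
tool_pos: [0.4458, -0.043, 0.2017]
orientation: [-180.0, -0.1, -178.9]
force: [-0.3, 0.3, -1.7]
opening: 0.0405
gripper_force: 30.0
clock: 8.35
tool_pos: [0.3481, -0.2646, 0.2018]
orientation: [180.0, 0.0, -178.6]
force: [-0.3, -0.1, -0.4]
opening: 0.041
gripper_force: 30.0
[320.2, 177.9] 0.59 [ 0.3506 -0.2628  0.004 ]
[272.6, 134.0, 89.9, 88.2] [ 0.3482 -0.2657  0.016 ]
[290.1, 300.5] 0.9 [ 0.5106 -0.2968  0.002 ]
[359.9, 314.3] 0.67 [ 0.5286 -0.2073  0.002 ]
[245.1, 228.3] 0.67 [ 0.4141 -0.3498  0.002 ]
[345.3, 255.7] 0.44 [ 0.4465 -0.2299  0.002 ]
[ 0.0031 -0.0076  0.6128]
```

View pics/w4.png

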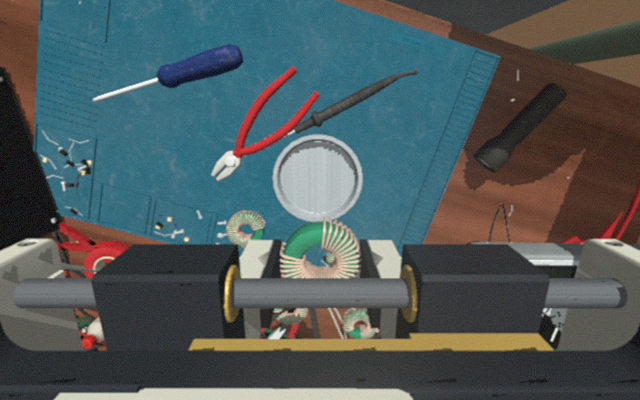

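The tested choke is held at (320,255) and the large dish is centred at (318,178). Lower it into the dish.

```bash
python3 -m inch '0.002 -0.003 0.13 0 0 0; 0.002 -0.003 0.26 0 0 0; 0.002 -0.003 0.39 0 0 0; 0.002 -0.003 0.5 0 0 0; 0.002 -0.003 0.57 0 0 0; 0.002 -0.003 0.605 0 0 0; 0.002 -0.003 0.611 0 0 0; 0.002 -0.003 0.611 0 0 0; 0.002 -0.003 0.611 0 0 0' 
python3 -m inch '0 0 0 0 0 0; 0 0 0 0 0 0; 0 0 0 0 0 0; 0 0 0 0 0 0' -0.25
python3 -m inch '0 0 -0.1 0 0 0; 0 0 -0.22 0 0 0; 0 0 -0.34 0 0 0; 0 0 -0.34 0 0 0; 0 0 -0.34 0 0 0; 0 0 -0.34 0 0 0'
python3 - <<'E'
from h import *
P=cam("wrist"); snapshot("wrist")
for d in landmark_of("wrist","choke_0"): print(d["uv"],d["p"],ray("wrist",d["uv"],.003,P).round(4))
print("D",delta([.443,-.2325,.10]),"A",delta([.4085,-.348,.1]))
E
```

```text
clock: 9.3
tool_pos: [0.3481, -0.266, 0.0192]
orientation: [-180.0, 0.0, -178.6]
force: [-0.2, 0.5, -0.9]
opening: 0.0411
gripper_force: 30.0
clock: 9.63
tool_pos: [0.3476, -0.2663, 0.0192]
orientation: [-180.0, 0.1, -178.6]
force: [-0.1, 1.0, -0.8]
opening: 0.0543
gripper_force: 0.0
clock: 10.13
tool_pos: [0.3469, -0.266, 0.1207]
orientation: [180.0, 0.1, -178.7]
force: [-1.1, 0.2, -0.5]
opening: 0.0547
gripper_force: 0.0
[225.4, 260.9] 0.79 [ 0.4134 -0.3518  0.003 ]
[347.7, 293.6] 0.76 [ 0.4456 -0.2352  0.003 ]
D [-0.3251  0.1039  0.0653] A [-0.2012 -0.2783  0.0653]
```

```bash
python3 -m inch '-0.12 0.04 0 0 0 0; -0.24 0.08 0.02 0 0 0; -0.328 0.103 0.06 0 0 0; -0.328 0.103 0.13 0 0 0; -0.328 0.103 0.22 0 0 0; -0.328 0.103 0.3 0 0 0; -0.328 0.103 0.35 0 0 0; -0.328 0.103 0.362 0 0 0; -0.328 0.103 0.362 0 0 0; -0.328 0.103 0.362 0 0 0' -0.36
python3 -m inch '0 0 0 0 0 0; 0 0 0 0 0 0; 0 0 0 0 0 0; 0 0 0 0 0 0; 0 0 0 0 0 0' 1
python3 -m inch '0 0 -0.1 0 0 0; 0 0 -0.22 0 0 0; 0 0 -0.35 0 0 0; 0 0 -0.45 0 0 0; 0 0 -0.5 0 0 0; 0 0 -0.5 0 0 0; 0 0 -0.5 0 0 0'
python3 - <<'E'
from h import *
P=cam("wrist"); im=snapshot("wrist"); cv2.imwrite("pics/w5.png",im[:,:,::-1])
for d in landmark_of("wrist","choke_0"): print(d["uv"],d["p"],ray("wrist",d["uv"],.003,P).round(4))
print(delta([.458,.188,.14],-178.7))
E
```

```text
clock: 11.07
tool_pos: [0.4447, -0.2331, 0.0119]
orientation: [-180.0, -0.1, -178.6]
force: [-0.3, 1.1, 0.3]
opening: 0.0597
gripper_force: 0.0
clock: 11.48
tool_pos: [0.4453, -0.2331, 0.0128]
orientation: [-180.0, 0.1, -178.6]
force: [-1.8, 0.9, 6.3]
opening: 0.0402
gripper_force: 30.0
clock: 12.07
tool_pos: [0.4451, -0.2329, 0.1629]
orientation: [180.0, 0.1, -178.7]
force: [-0.6, 0.1, -0.7]
opening: 0.0406
gripper_force: 30.0
[319.7, 248.2] 0.91 [ 0.5163 -0.2299  0.003 ]
[258.7, 243.1] 0.87 [ 0.512 -0.295  0.003]
[201.0, 147.2] 0.71 [ 0.4117 -0.3482  0.003 ]
[192.3, 221.8] 0.56 [ 0.4895 -0.3635  0.003 ]
[341.9, 263.9] 0.51 [ 0.5343 -0.2054  0.003 ]
(array([-0.0796,  1.401 ,  0.0711]), array([ 0.0002, -0.0004,  0.0002]))
```

View pics/w5.png

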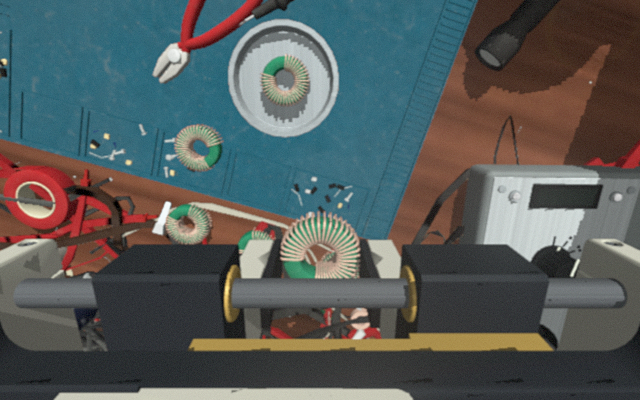

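The held choke is centred at (320,250) and the tested one lies in the dish at (285,80). Carry the held one to the notch.

```bash
python3 -m inch '0 0.1 0 0 0 0; 0 0.22 0 0 0 0; 0 0.35 0 0 0 0; -0.02 0.49 0 0 0 0; -0.04 0.63 0 0 0 0; -0.06 0.77 0 0 0 0; -0.08 0.9 0 0 0 0; -0.08 0.97 0 0 0 0; -0.08 1 0 0 0 0; -0.08 1 0 0 0 0'
python3 -m inch '0 0.1 0 0 0 0; 0 0.22 0 0 0 0; 0 0.34 0.03 0 0 0; 0 0.4 0.07 0 0 0; 0 0.401 0.07 0 0 0; 0 0.401 0.07 0 0 0; 0 0.401 0.07 0 0 0'
python3 - <<'E'
from h import *
o=get_obs();P=cam("wrist"); im=snapshot("wrist"); cv2.imwrite("pics/w6.png",im[:,:,::-1]); tp=o["tool_pos"]
for d in landmark_of("wrist","choke_0"): print(np.round(d["uv"]),round(d["p"],2),"held rel tcp",(ray("wrist",d["uv"],tp[2]-.008,P)-tp).round(4))
for d in cut_out("wrist","choke_0"): r=d["rect"];print(np.round(r),(ray("wrist",(r[0]+r[2]/2,r[1]+r[3]/2),tp[2],P)-tp).round(4))
for d in landmark_of("wrist","window"): print("win",d["uv"],d["p"],ray("wrist",d["uv"],.055,P).round(4))
print(delta([.458,.188,.0665],-178.7))
E
```

```text
clock: 13.0
tool_pos: [0.461, 0.069, 0.1607]
orientation: [-179.9, -0.1, -178.5]
force: [-0.4, 0.4, -0.3]
opening: 0.0409
gripper_force: 30.0
clock: 13.58
tool_pos: [0.4585, 0.1865, 0.1404]
orientation: [-179.9, -0.1, -178.7]
force: [-0.6, -0.3, -0.4]
opening: 0.0403
gripper_force: 30.0
[318. 246.] 0.87 held rel tcp [-0.0009  0.0006 -0.008 ]
win [320.8, 205.1] 0.81 [0.4575 0.1886 0.055 ]
(array([0.0034, 0.0039, 0.2494]), array([ 0.0001,  0.0001, -0.0001]))
```

View pics/w6.png

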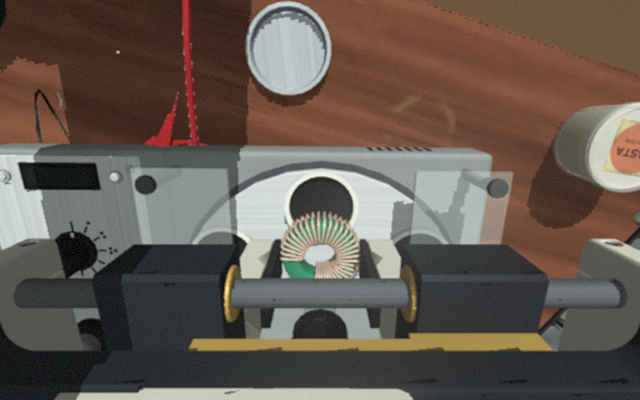

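The empty nest is at (321,205) and the held choke is within 1 mm of the TCP. Lower, release, then go to the hub.

```bash
python3 -m inch '0.003 0.004 0.08 0 0 0; 0.003 0.004 0.15 0 0 0; 0.003 0.004 0.2 0 0 0; 0.003 0.004 0.235 0 0 0; 0.003 0.004 0.253 0 0 0; 0.003 0.004 0.255 0 0 0; 0.003 0.004 0.255 0 0 0; 0.003 0.004 0.255 0 0 0'
python3 -m inch '0 0 0 0 0 0; 0 0 0 0 0 0; 0 0 0 0 0 0; 0 0 0 0 0 0' -0.2
python3 -m inch '0 0 -0.08 0 0 0; 0 0 -0.2 0 0 0; 0 0 -0.3 0 0 0; 0 0 -0.33 0 0 0; -0.1 0.003 -0.33 0 0 -0.05; -0.2 0.003 -0.33 0 0 -0.1; -0.3 0.003 -0.33 0 0 -0.14; -0.3 0.003 -0.33 0 0 -0.167; -0.3 0.003 -0.33 0 0 -0.167; -0.3 0.003 -0.33 0 0 -0.167' -0.36
python3 - <<'E'
from h import *
P=cam("wrist"); im=snapshot("wrist"); cv2.imwrite("pics/w7.png",im[:,:,::-1])
for t,z in (("hub_grip",.118),("window",.055),("choke_0",.055)):
    for d in landmark_of("wrist",t): print(t,np.round(d["uv"]),round(d["p"],2),ray("wrist",d["uv"],z,P).round(4))
print(delta([.548,.1887,.102],-148.7))
E
```

```text
clock: 14.45
tool_pos: [0.4584, 0.1892, 0.0653]
orientation: [180.0, 0.1, -178.7]
force: [0.2, 0.5, 0.2]
opening: 0.0407
gripper_force: 30.0
clock: 14.78
tool_pos: [0.458, 0.1891, 0.0648]
orientation: [180.0, 0.0, -178.6]
force: [-0.1, -0.2, -0.3]
opening: 0.052
gripper_force: 0.0
clock: 15.62
tool_pos: [0.5474, 0.1916, 0.1628]
orientation: [180.0, -0.1, -148.7]
force: [-0.9, -1.1, 1.0]
opening: 0.0598
gripper_force: 0.0
hub_grip [315. 227.] 0.91 [0.5503 0.1916 0.118 ]
window [374. 101.] 0.68 [0.4576 0.1879 0.055 ]
window [ 50. 112.] 0.68 [ 0.5973 -0.0261  0.055 ]
window [317. 185.] 0.27 [0.5383 0.1847 0.055 ]
window [313. 223.] 0.17 [0.5695 0.1994 0.055 ]
choke_0 [375. 102.] 0.58 [0.4574 0.1891 0.055 ]
(array([ 0.0037, -0.011 ,  0.2058]), array([0.    , 0.0001, 0.    ]))
```

View pics/w7.png

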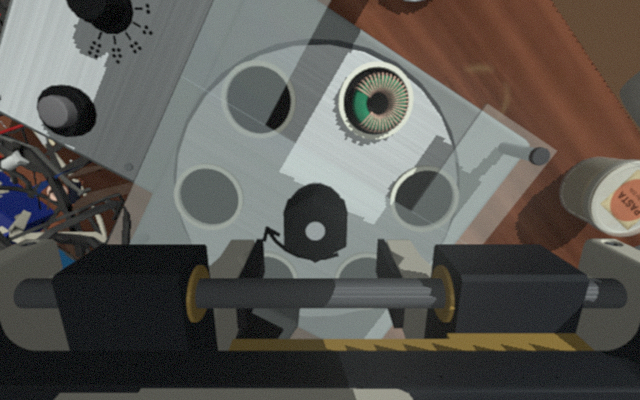

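Choke seated in the nest at (375,100), with the hub flats at (285..345,220) facing the fingers. Pinch and turn clockwise.

```bash
python3 -m inch '0 -0.006 0.08 0 0 0; 0 -0.006 0.15 0 0 0; 0 -0.006 0.19 0 0 0; 0 -0.006 0.205 0 0 0; 0 -0.006 0.205 0 0 0; 0 -0.006 0.205 0 0 0'
python3 -m inch '0 0 0 0 0 0; 0 0 0 0 0 0; 0 0 0 0 0 0; 0 0 0 0 0 0; 0 0 0 0 0 0' 1
python3 -m inch '0 0 0 0 0 0.03; 0 0 0 0 0 0.065; 0 0 0 0 0 0.1; 0 0 0 0 0 0.135; 0 0 0 0 0 0.17; 0 0 0 0 0 0.205; 0 0 0 0 0 0.24; 0 0 0 0 0 0.275; 0 0 0 0 0 0.31; 0 0 0 0 0 0.333'
python3 -m inch '0 0 0 0 0 0; 0 0 0 0 0 0'
python3 -m inch '0 0 0 0 0 0; 0 0 0 0 0 0; 0 0 0 0 0 0; 0 0 -0.08 0 0 0; 0 0 -0.16 0 0 0; 0 0 -0.22 0 0 0; 0 0 -0.22 0 0 0; 0 0 -0.22 0 0 0; 0 0 -0.22 0 0 0' -0.36
python3 - <<'E'
from h import *
P=cam("wrist"); im=snapshot("wrist"); cv2.imwrite("pics/w8.png",im[:,:,::-1])
for t,z in (("hub_grip",.118),("station_1",.055),("choke_0",.055)):
    for d in landmark_of("wrist",t): print(t,np.round(d["uv"]),round(d["p"],2),ray("wrist",d["uv"],z,P).round(4))
E
```

```text
clock: 16.32
tool_pos: [0.549, 0.1908, 0.1027]
orientation: [-180.0, 0.0, -148.6]
force: [0.4, -0.4, 0.5]
opening: 0.06
gripper_force: 0.0
clock: 16.73
tool_pos: [0.5499, 0.1895, 0.1028]
orientation: [-179.9, 0.1, -148.6]
force: [5.3, -6.3, 0.5]
opening: 0.0402
gripper_force: 30.0
clock: 17.57
tool_pos: [0.5501, 0.1871, 0.1027]
orientation: [-179.8, 0.2, 151.1]
force: [8.3, -17.7, -0.1]
opening: 0.0397
gripper_force: 30.0
clock: 17.73
tool_pos: [0.5501, 0.1871, 0.1027]
orientation: [-179.8, 0.2, 151.4]
force: [8.8, -17.4, 0.1]
opening: 0.0403
gripper_force: 30.0
clock: 18.48
tool_pos: [0.5484, 0.1907, 0.1677]
orientation: [180.0, -0.0, 151.5]
force: [0.6, -0.1, -0.1]
opening: 0.0596
gripper_force: 0.0
hub_grip [316. 224.] 0.56 [0.5485 0.1891 0.118 ]
station_1 [214. 196.] 0.97 [0.5039 0.1111 0.055 ]
station_1 [374. 104.] 0.66 [0.5009 0.2672 0.055 ]
```

View pics/w8.png

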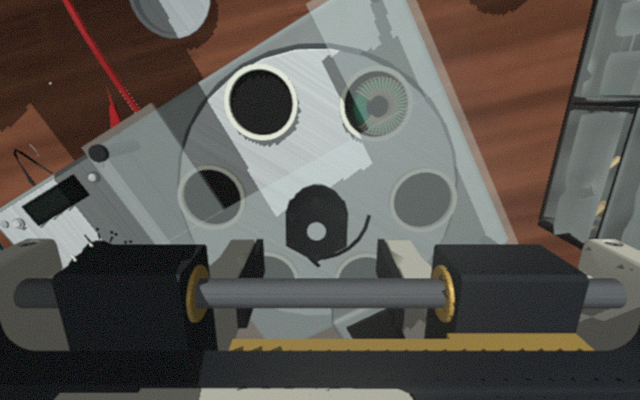

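The first choke now sits under the guard at (375,104), with an empty nest at the notch (262,102). Next is choke E.

```bash
python3 -m inch '-0.05 -0.1 0 0 0 0; -0.1 -0.21 0 0 0 0; -0.16 -0.33 0 0 0 0; -0.22 -0.45 0 0 0 0; -0.28 -0.57 0 0 0 0; -0.34 -0.7 0 0 0 0; -0.4 -0.82 0 0 0 0; -0.41 -0.84 0 0 0 0'
python3 -m inch '-0.05 -0.1 0 0 0 -0.035; -0.1 -0.2 0 0 0 -0.07; -0.15 -0.3 0 0 0 -0.105; -0.183 -0.354 0.026 0 0 -0.14; -0.183 -0.354 0.026 0 0 -0.166; -0.183 -0.354 0.026 0 0 -0.166; -0.183 -0.354 0.026 0 0 -0.166'
python3 - <<'E'
from h import *
P=cam("wrist"); im=snapshot("wrist"); cv2.imwrite("pics/w9.png",im[:,:,::-1])
for d in landmark_of("wrist","choke_0"): print(np.round(d["uv"]),round(d["p"],2),ray("wrist",d["uv"],.0,P).round(4))
for d in cut_out("wrist","choke_0"): r=d["rect"];print(np.round(r),round(d["p"],2),ray("wrist",(r[0]+r[2]/2,r[1]+r[3]/2),.010,P).round(4))
print(delta([.534,-.209,.008],-178.7))
E
```

```text
clock: 19.35
tool_pos: [0.5352, -0.0944, 0.1674]
orientation: [-179.9, -0.1, 151.3]
force: [-0.0, 0.1, 0.5]
opening: 0.0593
gripper_force: 0.0
clock: 19.93
tool_pos: [0.5338, -0.2093, 0.1597]
orientation: [180.0, -0.1, -178.8]
force: [-0.0, -0.1, 0.9]
opening: 0.0598
gripper_force: 0.0
[232. 162.] 0.87 [ 0.5135 -0.2951  0.    ]
[320. 186.] 0.81 [ 0.5353 -0.208   0.    ]
[159. 137.] 0.74 [ 0.4902 -0.3644  0.    ]
[165.  45.] 0.64 [ 0.4087 -0.3492  0.    ]
[128. 114.  49.  44.] 0.85 [ 0.4888 -0.3647  0.01  ]
[295. 170.  46.  39.] 0.84 [ 0.5368 -0.209   0.01  ]
[205. 146.  44.  43.] 0.68 [ 0.5166 -0.2969  0.01  ]
[128.  17.  60.  57.] 0.64 [ 0.4109 -0.3504  0.01  ]
(array([ 0.0007, -0.0017,  0.5075]), array([ 0.    ,  0.    , -0.0001]))
```

View pics/w9.png

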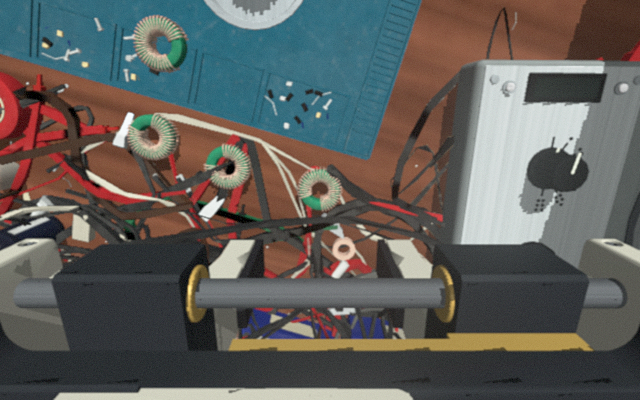

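The chokes are at (320,188), (228,167), (152,137) and (160,43), all agreeing with earlier positions. I take the one at (320,188).

```bash
python3 -m inch '-0.006 0 0.1 0 0 0; -0.006 0 0.2 0 0 0; -0.006 0 0.3 0 0 0; -0.006 0 0.4 0 0 0; -0.006 0 0.46 0 0 0; -0.006 0 0.5 0 0 0; -0.006 0 0.507 0 0 0; -0.006 0 0.507 0 0 0; -0.006 0 0.507 0 0 0'
python3 -m inch '0 0 0 0 0 0; 0 0 0 0 0 0; 0 0 0 0 0 0; 0 0 0 0 0 0; 0 0 0 0 0 0' 1
python3 -m inch '0 0 -0.1 0 0 0; 0 0 -0.22 0 0 0; 0 0 -0.35 0 0 0; 0.02 0.08 -0.46 0 0 0; 0.04 0.18 -0.5 0 0 0; 0.06 0.3 -0.51 0 0 0; 0.1 0.42 -0.51 0 0 0; 0.15 0.53 -0.51 0 0 0; 0.15 0.6 -0.51 0 0 0; 0.15 0.6 -0.51 0 0 0'
python3 - <<'E'
from h import *
print(delta([.458,.188,.140],-178.7))
E
```

```text
clock: 20.83
tool_pos: [0.5367, -0.2088, 0.009]
orientation: [-180.0, 0.1, -178.6]
force: [-0.5, -0.0, 0.7]
opening: 0.0597
gripper_force: 0.0
clock: 21.25
tool_pos: [0.5363, -0.2092, 0.0089]
orientation: [-180.0, 0.1, -178.6]
force: [-0.2, 2.8, 5.9]
opening: 0.0404
gripper_force: 30.0
clock: 22.08
tool_pos: [0.486, -0.0275, 0.1617]
orientation: [179.9, 0.1, -178.5]
force: [-0.2, 0.6, 0.1]
opening: 0.0409
gripper_force: 30.0
(array([0.0745, 0.7204, 0.0728]), array([0.0003, 0.0004, 0.0012]))
```

```bash
python3 -m inch '0.02 0.12 0 0 0 0; 0.04 0.25 0 0 0 0; 0.06 0.38 0 0 0 0; 0.075 0.51 0 0 0 0; 0.075 0.63 0.03 0 0 0; 0.075 0.7 0.06 0 0 0; 0.075 0.72 0.073 0 0 0; 0.075 0.72 0.073 0 0 0; 0.075 0.72 0.073 0 0 0; 0.075 0.72 0.073 0 0 0'
cat > m.py <<'E'
from h import *
o=get_obs();P=cam("wrist"); snapshot("wrist"); tp=o["tool_pos"]
for d in landmark_of("wrist","choke_0"): print(np.round(d["uv"]),round(d["p"],2),"held rel tcp",(ray("wrist",d["uv"],tp[2]-.008,P)-tp).round(4))
for d in landmark_of("wrist","window"): print("win",d["uv"],round(d["p"],2),ray("wrist",d["uv"],.055,P).round(4))
print(delta([.458,.188,.0645],-178.7))
E
python3 m.py
```

```text
clock: 22.92
tool_pos: [0.4591, 0.1841, 0.1394]
orientation: [-180.0, -0.0, -178.7]
force: [0.4, 0.7, -0.2]
opening: 0.0406
gripper_force: 30.0
[321. 248.] 0.95 held rel tcp [-0.0002  0.0023 -0.008 ]
[326. 204.] 0.59 held rel tcp [-0.0261  0.0043 -0.008 ]
win [324.3, 204.1] 0.82 [0.4569 0.189  0.055 ]
(array([0.0041, 0.0127, 0.2505]), array([ 0.0001,  0.0002, -0.0002]))
```

```bash
python3 -m inch '0.004 0.013 0.08 0 0 0; 0.004 0.013 0.15 0 0 0; 0.004 0.013 0.2 0 0 0; 0.004 0.013 0.235 0 0 0; 0.004 0.013 0.25 0 0 0; 0.004 0.013 0.252 0 0 0; 0.004 0.013 0.252 0 0 0; 0.004 0.013 0.252 0 0 0'
python3 -m inch '0 0 0 0 0 0; 0 0 0 0 0 0; 0 0 0 0 0 0; 0 0 0 0 0 0' -0.2
python3 -m inch '0 0 -0.08 0 0 0; 0 0 -0.2 0 0 0; 0 0 -0.3 0 0 0; 0 0 -0.33 0 0 0; -0.1 0 -0.33 0 0 -0.05; -0.2 -0.005 -0.33 0 0 -0.1; -0.305 -0.005 -0.33 0 0 -0.14; -0.305 -0.005 -0.33 0 0 -0.167; -0.305 -0.005 -0.33 0 0 -0.167; -0.305 -0.005 -0.33 0 0 -0.167' -0.36
cat > n.py <<'E'
from h import *
P=cam("wrist"); snapshot("wrist")
for t,z in (("hub_grip",.118),("station_1",.055),("choke_0",.055)):
    for d in landmark_of("wrist",t): print(t,np.round(d["uv"]),round(d["p"],2),ray("wrist",d["uv"],z,P).round(4))
for d in cut_out("wrist","choke_0"): r=d["rect"];print("cut",np.round(r),round(d["p"],2))
print(delta([.5495,.1885,.102],-148.7))
E
python3 n.py
```

```text
clock: 23.73
tool_pos: [0.4581, 0.1888, 0.0642]
orientation: [180.0, 0.0, -178.7]
force: [-0.6, -0.1, -1.2]
opening: 0.0404
gripper_force: 30.0
clock: 24.07
tool_pos: [0.4578, 0.1891, 0.0637]
orientation: [180.0, 0.0, -178.6]
force: [-0.5, 0.4, 0.6]
opening: 0.0523
gripper_force: 0.0
clock: 24.9
tool_pos: [0.5487, 0.1893, 0.1618]
orientation: [180.0, -0.1, -148.7]
force: [-0.2, 0.2, 0.6]
opening: 0.0598
gripper_force: 0.0
hub_grip [321. 225.] 0.57 [0.5484 0.1915 0.118 ]
station_1 [426. 195.] 0.83 [0.4991 0.2664 0.055 ]
station_1 [263.  99.] 0.71 [0.5026 0.111  0.055 ]
choke_0 [381. 100.] 0.97 [0.4552 0.1895 0.055 ]
choke_0 [424. 200.] 0.66 [0.5037 0.2676 0.055 ]
cut [39. 96. 40. 33.] 0.74
cut [353.  71.  56.  63.] 0.67
cut [402. 176.  34.  33.] 0.64
(array([ 0.    , -0.0052,  0.2033]), array([0.    , 0.0002, 0.0002]))
```

```bash
python3 -m inch '0 -0.004 0.08 0 0 0; 0 -0.004 0.15 0 0 0; 0 -0.004 0.19 0 0 0; 0 -0.004 0.203 0 0 0; 0 -0.004 0.203 0 0 0; 0 -0.004 0.203 0 0 0'
python3 -m inch '0 0 0 0 0 0; 0 0 0 0 0 0; 0 0 0 0 0 0; 0 0 0 0 0 0; 0 0 0 0 0 0' 1
python3 -m inch '0 0 0 0 0 0.03; 0 0 0 0 0 0.065; 0 0 0 0 0 0.1; 0 0 0 0 0 0.135; 0 0 0 0 0 0.17; 0 0 0 0 0 0.205; 0 0 0 0 0 0.24; 0 0 0 0 0 0.275; 0 0 0 0 0 0.31; 0 0 0 0 0 0.333'
python3 -m inch '0 0 0 0 0 0; 0 0 0 0 0 0'
python3 -m inch '0 0 0 0 0 0; 0 0 0 0 0 0; 0 0 0 0 0 0; 0 0 -0.08 0 0 0; 0 0 -0.16 0 0 0; 0 0 -0.22 0 0 0; 0 0 -0.22 0 0 0; 0 0 -0.22 0 0 0; 0 0 -0.22 0 0 0' -0.36
python3 n.py
python3 -m inch '-0.05 -0.1 0 0 0 0; -0.1 -0.21 0 0 0 0; -0.16 -0.33 0 0 0 0; -0.22 -0.45 0 0 0 0; -0.28 -0.57 0 0 0 0; -0.34 -0.7 0 0 0 0; -0.4 -0.82 0 0 0 0; -0.4 -0.88 0 0 0 0'
python3 -m inch '-0.05 -0.1 0 0 0 -0.039; -0.1 -0.2 0 0 0 -0.078; -0.15 -0.3 0 0 0 -0.117; -0.2 -0.4 0.026 0 0 -0.156; -0.275 -0.597 0.026 0 0 -0.195; -0.275 -0.597 0.026 0 0 -0.234; -0.275 -0.597 0.026 0 0 -0.273; -0.275 -0.597 0.026 0 0 -0.312; -0.275 -0.597 0.026 0 0 -0.351; -0.275 -0.597 0.026 0 0 -0.39'
cat > k.py <<'E'
from h import *
import sys
P=cam("wrist"); snapshot("wrist")
for d in landmark_of("wrist","choke_0"): print(np.round(d["uv"]),round(d["p"],2),ray("wrist",d["uv"],.0,P).round(4))
for d in cut_out("wrist","choke_0"): r=d["rect"];print(np.round(r),round(d["p"],2),ray("wrist",(r[0]+r[2]/2,r[1]+r[3]/2),.010,P).round(4))
a=list(map(float,sys.argv[1:])); print(delta(a[:3],a[3]))
E
python3 k.py .5145 -.297 .008 -138.7
```

```text
clock: 25.65
tool_pos: [0.5501, 0.189, 0.1025]
orientation: [-180.0, 0.0, -148.6]
force: [-0.2, -0.8, 0.5]
opening: 0.0602
gripper_force: 0.0
clock: 26.07
tool_pos: [0.5498, 0.1893, 0.1023]
orientation: [180.0, 0.1, -148.6]
force: [-3.9, 2.9, 5.3]
opening: 0.0399
gripper_force: 30.0
clock: 26.9
tool_pos: [0.5497, 0.1873, 0.1024]
orientation: [-179.9, 0.0, 151.1]
force: [-2.8, -7.3, 6.5]
opening: 0.0396
gripper_force: 30.0
clock: 27.07
tool_pos: [0.5497, 0.1873, 0.1024]
orientation: [-179.9, 0.0, 151.4]
force: [-2.3, -6.0, 5.5]
opening: 0.0398
gripper_force: 30.0
clock: 27.82
tool_pos: [0.5495, 0.1886, 0.1672]
orientation: [-180.0, -0.0, 151.5]
force: [-0.0, -0.1, -1.2]
opening: 0.0595
gripper_force: 0.0
hub_grip [317. 224.] 0.65 [0.5498 0.1877 0.118 ]
station_1 [215. 193.] 0.95 [0.5033 0.1121 0.055 ]
station_1 [375. 104.] 0.84 [0.5023 0.2658 0.055 ]
cut [353.  96.  17.  33.] 0.57
(array([-1.000e-04,  4.000e-04,  2.163e-01]), array([-3.000e-04, -4.000e-04, -3.324e-01]))
clock: 28.73
tool_pos: [0.5291, -0.1044, 0.1673]
orientation: [-179.9, -0.0, 151.4]
force: [1.3, 0.1, -0.4]
opening: 0.0594
gripper_force: 0.0
clock: 29.57
tool_pos: [0.5158, -0.2978, 0.1592]
orientation: [180.0, -0.0, -138.4]
force: [0.7, 0.4, -0.7]
opening: 0.0598
gripper_force: 0.0
[320. 184.] 0.71 [ 0.5156 -0.2962  0.    ]
[358.  64.] 0.63 [ 0.4089 -0.3443  0.    ]
[283. 118.] 0.6 [ 0.4906 -0.365   0.    ]
[262.  94.  46.  44.] 0.89 [ 0.4876 -0.3642  0.01  ]
[333.  37.  51.  51.] 0.83 [ 0.4092 -0.3452  0.01  ]
[301. 162.  43.  47.] 0.63 [ 0.5129 -0.2951  0.01  ]
(array([0.0025, 0.0039, 0.5048]), array([ 0.0002, -0.0001, -0.0013]))
```

```bash
python3 -m inch '0 0.004 0.1 0 0 0; 0 0.004 0.2 0 0 0; 0 0.004 0.3 0 0 0; 0 0.004 0.4 0 0 0; 0 0.004 0.46 0 0 0; 0 0.004 0.5 0 0 0; 0 0.004 0.505 0 0 0; 0 0.004 0.505 0 0 0; 0 0.004 0.505 0 0 0'
python3 -m inch '0 0 0 0 0 0; 0 0 0 0 0 0; 0 0 0 0 0 0; 0 0 0 0 0 0; 0 0 0 0 0 0' 1
python3 -m inch '0 0 -0.1 0 0 0; 0 0 -0.22 0 0 0; 0 0 -0.35 0 0 0; -0.05 0.06 -0.46 0 0 0; -0.1 0.13 -0.51 0 0 0; -0.17 0.23 -0.51 0 0 0; -0.24 0.33 -0.51 0 0 0; -0.32 0.44 -0.51 0 0 0; -0.4 0.54 -0.51 0 0 0; -0.4 0.57 -0.51 0 0 0'
python3 - <<'E'
from h import *
print(delta([.458,.188,.140],-178.7))
E
```

```text
clock: 30.47
tool_pos: [0.5159, -0.2966, 0.009]
orientation: [-180.0, 0.0, -138.8]
force: [0.4, -0.5, 1.2]
opening: 0.0598
gripper_force: 0.0
clock: 30.88
tool_pos: [0.5159, -0.2966, 0.0093]
orientation: [-179.9, 0.0, -138.7]
force: [-0.4, 0.9, 5.6]
opening: 0.0406
gripper_force: 30.0
clock: 31.72
tool_pos: [0.4929, -0.0849, 0.1618]
orientation: [-180.0, 0.1, -138.6]
force: [-1.3, 0.5, -0.4]
opening: 0.0406
gripper_force: 30.0
(array([-0.5141,  0.7593,  0.0732]), array([1.000e-04, 5.000e-04, 2.228e-01]))
```

```bash
python3 -m inch '-0.05 0.08 0 0 0 0.03; -0.12 0.18 0 0 0 0.06; -0.19 0.28 0 0 0 0.09; -0.26 0.38 0 0 0 0.12; -0.33 0.49 0 0 0 0.15; -0.4 0.59 0 0 0 0.18; -0.47 0.69 0.03 0 0 0.21; -0.514 0.759 0.073 0 0 0.223; -0.514 0.759 0.073 0 0 0.223; -0.514 0.759 0.073 0 0 0.223'
python3 -m inch '0 0 0 0 0 0; 0 0 0 0 0 0'; python3 m.py
```

```text
clock: 32.55
tool_pos: [0.4578, 0.1847, 0.1387]
orientation: [-179.9, -0.1, -178.7]
force: [-0.9, -0.2, 0.2]
opening: 0.0406
gripper_force: 30.0
clock: 32.72
tool_pos: [0.4587, 0.1833, 0.1398]
orientation: [180.0, 0.0, -178.9]
force: [0.4, -1.0, -0.5]
opening: 0.0407
gripper_force: 30.0
[323. 245.] 0.93 held rel tcp [-0.0021  0.0031 -0.008 ]
win [324.0, 205.8] 0.65 [0.4582 0.1881 0.055 ]
win [588.9, 138.7] 0.27 [0.4021 0.3827 0.055 ]
(array([0.0028, 0.0156, 0.2514]), array([ 0.0002,  0.0002, -0.0014]))
```

```bash
python3 -m inch '0 0.015 0.08 0 0 0; 0 0.015 0.15 0 0 0; 0 0.015 0.2 0 0 0; 0 0.015 0.235 0 0 0; 0 0.015 0.25 0 0 0; 0 0.015 0.252 0 0 0; 0 0.015 0.252 0 0 0; 0 0.015 0.252 0 0 0'
python3 -m inch '0 0 0 0 0 0; 0 0 0 0 0 0; 0 0 0 0 0 0; 0 0 0 0 0 0' -0.2
python3 -m inch '0 0 -0.08 0 0 0; 0 0 -0.2 0 0 0; 0 0 -0.3 0 0 0; 0 0 -0.33 0 0 0; -0.1 0 -0.33 0 0 -0.05; -0.2 -0.005 -0.33 0 0 -0.1; -0.305 -0.005 -0.33 0 0 -0.14; -0.305 -0.005 -0.33 0 0 -0.167; -0.305 -0.005 -0.33 0 0 -0.167; -0.305 -0.005 -0.33 0 0 -0.167' -0.36
python3 n.py
```

```text
clock: 33.53
tool_pos: [0.4589, 0.1884, 0.0644]
orientation: [180.0, 0.0, -178.9]
force: [0.7, -0.0, -0.7]
opening: 0.0408
gripper_force: 30.0
clock: 33.87
tool_pos: [0.4586, 0.1886, 0.064]
orientation: [180.0, 0.0, -178.9]
force: [-0.6, -0.6, -0.2]
opening: 0.0525
gripper_force: 0.0
clock: 34.7
tool_pos: [0.5495, 0.1885, 0.1621]
orientation: [180.0, -0.1, -149.0]
force: [0.2, 0.1, -0.6]
opening: 0.0593
gripper_force: 0.0
hub_grip [321. 225.] 0.76 [0.5488 0.1907 0.118 ]
hub_grip [264.  99.] 0.71 [0.4978 0.1201 0.118 ]
station_1 [262.  98.] 0.86 [0.5025 0.1094 0.055 ]
station_1 [427. 197.] 0.83 [0.5008 0.2676 0.055 ]
choke_0 [428. 200.] 0.95 [0.5029 0.2694 0.055 ]
choke_0 [382. 101.] 0.82 [0.4565 0.1908 0.055 ]
cut [356.  71.  55.  61.] 0.95
cut [404. 176.  31.  31.] 0.72
(array([ 0.0008, -0.0015,  0.2042]), array([ 0.    ,  0.0002, -0.0011]))
```

```bash
python3 -m inch '0 -0.002 0.08 0 0 0; 0 -0.002 0.15 0 0 0; 0 -0.002 0.19 0 0 0; 0 -0.002 0.203 0 0 0; 0 -0.002 0.203 0 0 0; 0 -0.002 0.203 0 0 0'
python3 -m inch '0 0 0 0 0 0; 0 0 0 0 0 0; 0 0 0 0 0 0; 0 0 0 0 0 0; 0 0 0 0 0 0' 1
python3 -m inch '0 0 0 0 0 0.03; 0 0 0 0 0 0.065; 0 0 0 0 0 0.1; 0 0 0 0 0 0.135; 0 0 0 0 0 0.17; 0 0 0 0 0 0.205; 0 0 0 0 0 0.24; 0 0 0 0 0 0.275; 0 0 0 0 0 0.31; 0 0 0 0 0 0.333'
python3 -m inch '0 0 0 0 0 0; 0 0 0 0 0 0'
python3 -m inch '0 0 0 0 0 0; 0 0 0 0 0 0; 0 0 0 0 0 0; 0 0 -0.08 0 0 0; 0 0 -0.16 0 0 0; 0 0 -0.22 0 0 0; 0 0 -0.22 0 0 0; 0 0 -0.22 0 0 0; 0 0 -0.22 0 0 0' -0.36
python3 n.py
python3 -m inch '-0.05 -0.1 0 0 0 0; -0.1 -0.21 0 0 0 0; -0.16 -0.33 0 0 0 0; -0.22 -0.45 0 0 0 0; -0.28 -0.57 0 0 0 0; -0.34 -0.7 0 0 0 0; -0.4 -0.82 0 0 0 0; -0.4 -0.88 0 0 0 0'
python3 -m inch '-0.04 -0.1 0 0 0 -0.03; -0.08 -0.22 0 0 0 -0.06; -0.12 -0.34 0 0 0 -0.09; -0.16 -0.46 0.026 0 0 -0.12; -0.21 -0.58 0.026 0 0 -0.15; -0.26 -0.7 0.026 0 0 -0.166; -0.308 -0.82 0.026 0 0 -0.166; -0.308 -0.833 0.026 0 0 -0.166; -0.308 -0.833 0.026 0 0 -0.166; -0.308 -0.833 0.026 0 0 -0.166'
python3 k.py .489 -.3645 .008 -178.7
```

```text
clock: 35.45
tool_pos: [0.5505, 0.1886, 0.1027]
orientation: [-180.0, 0.0, -148.8]
force: [0.7, 0.6, 0.5]
opening: 0.0597
gripper_force: 0.0
clock: 35.87
tool_pos: [0.5501, 0.1894, 0.1027]
orientation: [179.9, 0.1, -148.8]
force: [-5.4, 4.6, 4.2]
opening: 0.0399
gripper_force: 30.0
clock: 36.7
tool_pos: [0.55, 0.1871, 0.1027]
orientation: [-179.9, 0.0, 150.9]
force: [-2.9, -6.4, 7.3]
opening: 0.0397
gripper_force: 30.0
clock: 36.87
tool_pos: [0.55, 0.1871, 0.1027]
orientation: [-179.9, 0.0, 151.2]
force: [-2.2, -6.1, 5.6]
opening: 0.0393
gripper_force: 30.0
clock: 37.62
tool_pos: [0.5499, 0.1884, 0.1676]
orientation: [-180.0, -0.0, 151.2]
force: [0.0, -0.1, -0.3]
opening: 0.0597
gripper_force: 0.0
hub_grip [317. 222.] 0.73 [0.5493 0.1881 0.118 ]
station_1 [214. 196.] 0.97 [0.5055 0.1096 0.055 ]
station_1 [376. 100.] 0.7 [0.5006 0.2675 0.055 ]
choke_0 [ 84. 269.] 0.56 [ 0.506  -0.0364  0.055 ]
cut [352.  98.  16.  27.] 0.55
(array([0.0019, 0.0005, 0.2173]), array([-3.000e-04, -4.000e-04, -3.337e-01]))
clock: 38.53
tool_pos: [0.5283, -0.1046, 0.1675]
orientation: [-179.9, -0.0, 151.1]
force: [0.1, 0.3, -0.4]
opening: 0.0593
gripper_force: 0.0
clock: 39.37
tool_pos: [0.4886, -0.3645, 0.1594]
orientation: [180.0, -0.1, -179.0]
force: [0.2, 0.1, -0.4]
opening: 0.0591
gripper_force: 0.0
[340. 105.] 0.73 [ 0.4118 -0.3451  0.    ]
[321. 184.] 0.66 [ 0.4889 -0.3616  0.    ]
[315.  79.  52.  49.] 0.72 [ 0.4107 -0.3455  0.01  ]
[297. 168.  44.  40.] 0.64 [ 0.49   -0.3636  0.01  ]
(array([ 0.0019, -0.0042,  0.5075]), array([ 0.    ,  0.    , -0.0006]))
```

```bash
python3 -m inch '0 0.003 0.1 0 0 0; 0 0.003 0.2 0 0 0; 0 0.003 0.3 0 0 0; 0 0.003 0.4 0 0 0; 0 0.003 0.46 0 0 0; 0 0.003 0.5 0 0 0; 0 0.003 0.507 0 0 0; 0 0.003 0.507 0 0 0; 0 0.003 0.507 0 0 0'
python3 -m inch '0 0 0 0 0 0; 0 0 0 0 0 0; 0 0 0 0 0 0; 0 0 0 0 0 0; 0 0 0 0 0 0' 1
python3 -m inch '0 0 -0.1 0 0 0; 0 0 -0.22 0 0 0; 0 0 -0.35 0 0 0; 0 0.07 -0.46 0 0 0; 0 0.17 -0.51 0 0 0; 0.01 0.29 -0.51 0 0 0; 0.02 0.41 -0.51 0 0 0; 0.03 0.54 -0.51 0 0 0; 0.04 0.67 -0.51 0 0 0; 0.05 0.8 -0.51 0 0 0'
python3 - <<'E'
from h import *
print(delta([.458,.188,.140],-178.7))
E
```

```text
clock: 40.27
tool_pos: [0.4903, -0.3635, 0.0094]
orientation: [-179.9, 0.1, -178.8]
force: [-0.3, 0.4, 0.3]
opening: 0.0598
gripper_force: 0.0
clock: 40.68
tool_pos: [0.4898, -0.3638, 0.0091]
orientation: [-180.0, 0.1, -178.9]
force: [0.1, 0.6, 6.2]
opening: 0.0405
gripper_force: 30.0
clock: 41.52
tool_pos: [0.4687, -0.1223, 0.1612]
orientation: [180.0, 0.0, -178.9]
force: [0.7, 0.7, -0.8]
opening: 0.0406
gripper_force: 30.0
(array([0.0162, 1.0348, 0.0708]), array([ 0.0001,  0.0001, -0.0013]))
```

```bash
python3 -m inch '0 0.12 0 0 0 0; 0 0.25 0 0 0 0; 0.01 0.38 0 0 0 0; 0.01 0.5 0 0 0 0; 0.015 0.63 0 0 0 0; 0.015 0.76 0 0 0 0; 0.015 0.88 0.03 0 0 0; 0.015 0.97 0.06 0 0 0; 0.015 1 0.071 0 0 -0.001; 0.015 1 0.071 0 0 -0.001'
python3 -m inch '0 0.03 0 0 0 0; 0 0.03 0 0 0 0; 0 0.03 0 0 0 0'; python3 m.py
```

```text
clock: 42.35
tool_pos: [0.4585, 0.1777, 0.1388]
orientation: [-180.0, -0.1, -178.6]
force: [-0.4, -0.7, -0.6]
opening: 0.0407
gripper_force: 30.0
clock: 42.6
tool_pos: [0.4591, 0.1846, 0.1401]
orientation: [180.0, 0.0, -178.7]
force: [-0.0, -1.1, 0.3]
opening: 0.0404
gripper_force: 30.0
[320. 248.] 0.84 held rel tcp [-0.0002  0.0018 -0.008 ]
win [322.3, 202.4] 0.85 [0.4559 0.188  0.055 ]
(array([0.0035, 0.0121, 0.252 ]), array([ 0.0001,  0.0001, -0.0004]))
```

```bash
python3 -m inch '0.003 0.013 0.08 0 0 0; 0.003 0.013 0.15 0 0 0; 0.003 0.013 0.2 0 0 0; 0.003 0.013 0.235 0 0 0; 0.003 0.013 0.25 0 0 0; 0.003 0.013 0.252 0 0 0; 0.003 0.013 0.252 0 0 0; 0.003 0.013 0.252 0 0 0'
python3 -m inch '0 0 0 0 0 0; 0 0 0 0 0 0; 0 0 0 0 0 0; 0 0 0 0 0 0' -0.2
python3 -m inch '0 0 -0.08 0 0 0; 0 0 -0.2 0 0 0; 0 0 -0.3 0 0 0; 0 0 -0.33 0 0 0; -0.1 0 -0.33 0 0 -0.05; -0.2 -0.005 -0.33 0 0 -0.1; -0.305 -0.005 -0.33 0 0 -0.14; -0.305 -0.005 -0.33 0 0 -0.167; -0.305 -0.005 -0.33 0 0 -0.167; -0.305 -0.005 -0.33 0 0 -0.167' -0.36
python3 n.py
```

```text
clock: 43.42
tool_pos: [0.4584, 0.1889, 0.0647]
orientation: [180.0, 0.0, -178.7]
force: [-1.0, 0.6, -0.7]
opening: 0.0407
gripper_force: 30.0
clock: 43.75
tool_pos: [0.4581, 0.189, 0.0644]
orientation: [180.0, 0.0, -178.7]
force: [-0.8, 0.6, -0.2]
opening: 0.0522
gripper_force: 0.0
clock: 44.58
tool_pos: [0.549, 0.1891, 0.1624]
orientation: [180.0, -0.1, -148.8]
force: [-0.1, -0.7, 0.0]
opening: 0.0596
gripper_force: 0.0
hub_grip [319. 224.] 0.76 [0.549  0.1902 0.118 ]
station_1 [426. 200.] 0.91 [0.5029 0.2685 0.055 ]
station_1 [265. 100.] 0.64 [0.503  0.1126 0.055 ]
choke_0 [428. 198.] 0.86 [0.5008 0.2697 0.055 ]
choke_0 [384. 105.] 0.68 [0.4572 0.194  0.055 ]
cut [357.  76.  57.  55.] 0.88
cut [404. 177.  29.  32.] 0.55
(array([ 0.0006, -0.0043,  0.2052]), array([ 0.    ,  0.0002, -0.0001]))
```

```bash
python3 -m inch '0 -0.003 0.08 0 0 0; 0 -0.003 0.15 0 0 0; 0 -0.003 0.19 0 0 0; 0 -0.003 0.203 0 0 0; 0 -0.003 0.203 0 0 0; 0 -0.003 0.203 0 0 0'
python3 -m inch '0 0 0 0 0 0; 0 0 0 0 0 0; 0 0 0 0 0 0; 0 0 0 0 0 0; 0 0 0 0 0 0' 1
python3 -m inch '0 0 0 0 0 0.03; 0 0 0 0 0 0.065; 0 0 0 0 0 0.1; 0 0 0 0 0 0.135; 0 0 0 0 0 0.17; 0 0 0 0 0 0.205; 0 0 0 0 0 0.24; 0 0 0 0 0 0.275; 0 0 0 0 0 0.31; 0 0 0 0 0 0.333'
python3 -m inch '0 0 0 0 0 0; 0 0 0 0 0 0'
python3 -m inch '0 0 0 0 0 0; 0 0 0 0 0 0; 0 0 0 0 0 0; 0 0 -0.08 0 0 0; 0 0 -0.16 0 0 0; 0 0 -0.22 0 0 0; 0 0 -0.22 0 0 0; 0 0 -0.22 0 0 0; 0 0 -0.22 0 0 0' -0.36
python3 n.py
python3 -m inch '-0.03 -0.12 0 0 0 0; -0.06 -0.25 0 0 0 0; -0.1 -0.37 0 0 0 0; -0.13 -0.5 0 0 0 0; -0.16 -0.62 0 0 0 0; -0.2 -0.75 0 0 0 0; -0.23 -0.87 0 0 0 0; -0.25 -0.95 0 0 0 0'
python3 -m inch '-0.03 -0.12 0 0 0 -0.03; -0.06 -0.25 0 0 0 -0.06; -0.09 -0.37 0 0 0 -0.09; -0.12 -0.5 0.026 0 0 -0.12; -0.15 -0.62 0.026 0 0 -0.15; -0.18 -0.74 0.026 0 0 -0.166; -0.2 -0.84 0.026 0 0 -0.166; -0.2 -0.84 0.026 0 0 -0.166; -0.2 -0.84 0.026 0 0 -0.166; -0.2 -0.84 0.026 0 0 -0.166'
python3 k.py .410 -.3475 .012 -178.7
```

```text
clock: 45.33
tool_pos: [0.5502, 0.189, 0.103]
orientation: [-180.0, 0.0, -148.6]
force: [0.3, -0.3, 0.4]
opening: 0.0594
gripper_force: 0.0
clock: 45.75
tool_pos: [0.55, 0.1894, 0.103]
orientation: [180.0, 0.1, -148.7]
force: [-3.1, 2.6, 5.1]
opening: 0.0397
gripper_force: 30.0
clock: 46.58
tool_pos: [0.5498, 0.1872, 0.103]
orientation: [-179.9, 0.0, 151.1]
force: [-1.8, -7.4, 6.5]
opening: 0.0398
gripper_force: 30.0
clock: 46.75
tool_pos: [0.5498, 0.1872, 0.103]
orientation: [-179.9, 0.0, 151.3]
force: [-2.1, -6.6, 6.4]
opening: 0.0399
gripper_force: 30.0
clock: 47.5
tool_pos: [0.5496, 0.1888, 0.1678]
orientation: [-180.0, -0.0, 151.4]
force: [0.2, 0.5, 0.5]
opening: 0.0599
gripper_force: 0.0
hub_grip [319. 221.] 0.9 [0.5488 0.1897 0.118 ]
hub_grip [320. 179.] 0.6 [0.523  0.2048 0.118 ]
station_1 [214. 194.] 0.74 [0.5037 0.1111 0.055 ]
station_1 [375. 100.] 0.66 [0.5001 0.2667 0.055 ]
choke_0 [265.  96.] 0.31 [0.4557 0.1911 0.055 ]
cut [352. 101.  18.  25.] 0.56
(array([ 2.000e-04, -1.000e-04,  2.183e-01]), array([-3.000e-04, -4.000e-04, -3.327e-01]))
clock: 48.42
tool_pos: [0.478, -0.0999, 0.1681]
orientation: [-180.0, -0.0, 151.4]
force: [-0.3, -0.2, 0.7]
opening: 0.0599
gripper_force: 0.0
clock: 49.25
tool_pos: [0.4112, -0.3474, 0.16]
orientation: [180.0, -0.0, -178.8]
force: [-0.2, -0.1, -0.6]
opening: 0.0597
gripper_force: 0.0
[318. 186.] 0.64 [ 0.4135 -0.3482  0.    ]
(array([ 0.0067, -0.003 ,  0.4951]), array([0.    , 0.    , 0.0004]))
```

```bash
python3 -m inch '0 -0.003 0.1 0 0 0; 0 -0.003 0.2 0 0 0; 0 -0.003 0.3 0 0 0; 0 -0.003 0.4 0 0 0; 0 -0.003 0.46 0 0 0; 0 -0.003 0.49 0 0 0; 0 -0.003 0.495 0 0 0; 0 -0.003 0.495 0 0 0; 0 -0.003 0.495 0 0 0' -0.28
python3 -m inch '0 0 0 0 0 0; 0 0 0 0 0 0; 0 0 0 0 0 0; 0 0 0 0 0 0; 0 0 0 0 0 0' 1
python3 -m inch '0 0 -0.1 0 0 0; 0 0 -0.22 0 0 0; 0 0 -0.35 0 0 0; -0.02 0.07 -0.46 0 0 0; -0.04 0.17 -0.5 0 0 0; -0.06 0.29 -0.5 0 0 0; -0.08 0.41 -0.5 0 0 0; -0.1 0.54 -0.5 0 0 0; -0.12 0.67 -0.5 0 0 0; -0.14 0.8 -0.5 0 0 0'
python3 - <<'E'
from h import *
print(delta([.458,.188,.140],-178.7))
E
```

```text
clock: 50.15
tool_pos: [0.4127, -0.3484, 0.0132]
orientation: [-179.9, 0.1, -178.6]
force: [-0.7, -0.3, 0.6]
opening: 0.056
gripper_force: 0.0
clock: 50.57
tool_pos: [0.4121, -0.3485, 0.0129]
orientation: [-180.0, 0.1, -178.7]
force: [-0.0, 1.7, 6.1]
opening: 0.0405
gripper_force: 30.0
clock: 51.4
tool_pos: [0.4478, -0.1058, 0.1623]
orientation: [180.0, 0.0, -178.7]
force: [2.0, 0.8, -0.2]
opening: 0.0405
gripper_force: 30.0
(array([-0.0554,  0.9783,  0.0747]), array([ 0.0001,  0.0003, -0.0002]))
```

```bash
python3 -m inch '-0.01 0.12 0 0 0 0; -0.02 0.25 0 0 0 0; -0.03 0.38 0 0 0 0; -0.04 0.5 0 0 0 0; -0.05 0.63 0 0 0 0; -0.055 0.76 0 0 0 0; -0.055 0.88 0.03 0 0 0; -0.055 0.96 0.06 0 0 0; -0.055 0.98 0.074 0 0 0; -0.055 0.98 0.074 0 0 0'
python3 -m inch '0 0 0 0 0 0; 0 0 0 0 0 0'; python3 m.py
```

```text
clock: 52.23
tool_pos: [0.4573, 0.188, 0.1387]
orientation: [-179.9, -0.1, -178.6]
force: [-0.4, 0.2, -0.7]
opening: 0.0404
gripper_force: 30.0
clock: 52.4
tool_pos: [0.458, 0.186, 0.1401]
orientation: [-180.0, 0.0, -178.7]
force: [0.2, -0.5, -0.7]
opening: 0.0404
gripper_force: 30.0
[319. 247.] 0.77 held rel tcp [-0.0006  0.0011 -0.008 ]
win [320.5, 203.5] 0.68 [0.4556 0.1879 0.055 ]
(array([0.0008, 0.0067, 0.2527]), array([ 0.0002,  0.0002, -0.0005]))
```

```bash
python3 -m inch '0 0.008 0.08 0 0 0; 0 0.008 0.15 0 0 0; 0 0.008 0.2 0 0 0; 0 0.008 0.235 0 0 0; 0 0.008 0.25 0 0 0; 0 0.008 0.252 0 0 0; 0 0.008 0.252 0 0 0; 0 0.008 0.252 0 0 0'
python3 -m inch '0 0 0 0 0 0; 0 0 0 0 0 0; 0 0 0 0 0 0; 0 0 0 0 0 0' -0.2
python3 -m inch '0 0 -0.08 0 0 0; 0 0 -0.2 0 0 0; 0 0 -0.3 0 0 0; 0 0 -0.33 0 0 0; -0.1 0 -0.33 0 0 -0.05; -0.2 -0.005 -0.33 0 0 -0.1; -0.305 -0.005 -0.33 0 0 -0.14; -0.305 -0.005 -0.33 0 0 -0.167; -0.305 -0.005 -0.33 0 0 -0.167; -0.305 -0.005 -0.33 0 0 -0.167' -0.36
python3 n.py
```

```text
clock: 53.22
tool_pos: [0.4584, 0.1893, 0.0648]
orientation: [180.0, 0.1, -178.7]
force: [0.2, 0.2, -0.4]
opening: 0.0403
gripper_force: 30.0
clock: 53.55
tool_pos: [0.4581, 0.1894, 0.0645]
orientation: [180.0, 0.0, -178.7]
force: [-0.5, -0.7, 0.3]
opening: 0.0521
gripper_force: 0.0
clock: 54.38
tool_pos: [0.549, 0.1895, 0.1624]
orientation: [180.0, -0.1, -148.8]
force: [-0.0, 0.2, 0.5]
opening: 0.0594
gripper_force: 0.0
hub_grip [319. 224.] 0.67 [0.5486 0.1904 0.118 ]
station_1 [260. 100.] 0.9 [0.5043 0.1094 0.055 ]
station_1 [424. 197.] 0.69 [0.5017 0.2659 0.055 ]
choke_0 [428. 204.] 0.86 [0.5048 0.2733 0.055 ]
choke_0 [378. 103.] 0.61 [0.4584 0.1899 0.055 ]
cut [350.  71.  62.  61.] 0.88
cut [405. 181.  29.  26.] 0.73
cut [  0.   3. 559. 337.] 0.65
(array([ 0.0011, -0.0054,  0.2053]), array([ 0.    ,  0.0002, -0.0001]))
```

```bash
python3 -m inch '0 -0.004 0.08 0 0 0; 0 -0.004 0.15 0 0 0; 0 -0.004 0.19 0 0 0; 0 -0.004 0.203 0 0 0; 0 -0.004 0.203 0 0 0; 0 -0.004 0.203 0 0 0'
python3 -m inch '0 0 0 0 0 0; 0 0 0 0 0 0; 0 0 0 0 0 0; 0 0 0 0 0 0; 0 0 0 0 0 0' 1
python3 -m inch '0 0 0 0 0 0.03; 0 0 0 0 0 0.065; 0 0 0 0 0 0.1; 0 0 0 0 0 0.135; 0 0 0 0 0 0.17; 0 0 0 0 0 0.205; 0 0 0 0 0 0.24; 0 0 0 0 0 0.275; 0 0 0 0 0 0.31; 0 0 0 0 0 0.333'
python3 -m inch '0 0 0 0 0 0; 0 0 0 0 0 0'
python3 -m inch '0 0 0 0 0 0; 0 0 0 0 0 0; 0 0 0 0 0 0; 0 0 -0.08 0 0 0; 0 0 -0.16 0 0 0; 0 0 -0.22 0 0 0; 0 0 -0.22 0 0 0; 0 0 -0.22 0 0 0; 0 0 -0.22 0 0 0' -0.36
python3 n.py
python3 -m inch '-0.03 -0.09 0 0 0 -0.039; -0.07 -0.2 0 0 0 -0.078; -0.11 -0.32 0 0 0 -0.117; -0.15 -0.44 0 0 0 -0.156; -0.18 -0.56 0 0 0 -0.195; -0.21 -0.68 0.03 0 0 -0.234; -0.21 -0.682 0.07 0 0 -0.273; -0.21 -0.682 0.07 0 0 -0.312; -0.21 -0.682 0.07 0 0 -0.351; -0.21 -0.682 0.07 0 0 -0.39'
python3 -m inch '0 0 0 0 0 -0.039; 0 0 0 0 0 -0.078; 0 0 0 0 0 -0.117; 0 0 0 0 0 -0.156; 0 0 0 0 0 -0.195; 0 0 0 0 0 -0.234; 0 0 0 0 0 -0.276; 0 0 0 0 0 -0.276; 0 0 0 0 0 -0.276'
python3 - <<'E'
from h import *
P=cam("wrist"); im=snapshot("wrist"); cv2.imwrite("pics/w20.png",im[:,:,::-1])
for t,z in (("dial_grip",.0705),("start_top",.064)):
    for d in landmark_of("wrist",t): print(t,np.round(d["uv"]),round(d["p"],2),ray("wrist",d["uv"],z,P).round(4))
for d in cut_out("wrist","dial"): print("cut",np.round(d["rect"]),d["p"])
print(get_obs()["tool_pos"],delta([.507,-.021,.054],-88.7))
E
```

```text
clock: 55.13
tool_pos: [0.5503, 0.1891, 0.103]
orientation: [-180.0, 0.0, -148.6]
force: [-0.1, 0.6, 0.5]
opening: 0.0595
gripper_force: 0.0
clock: 55.55
tool_pos: [0.5501, 0.1895, 0.103]
orientation: [180.0, 0.1, -148.6]
force: [-3.8, 3.3, 4.2]
opening: 0.0398
gripper_force: 30.0
clock: 56.38
tool_pos: [0.55, 0.1871, 0.103]
orientation: [-179.9, 0.0, 151.1]
force: [-2.7, -7.0, 5.9]
opening: 0.0399
gripper_force: 30.0
clock: 56.55
tool_pos: [0.5499, 0.1871, 0.1029]
orientation: [-179.9, 0.0, 151.3]
force: [-1.8, -8.7, 5.7]
opening: 0.0398
gripper_force: 30.0
clock: 57.3
tool_pos: [0.5497, 0.1889, 0.1678]
orientation: [-180.0, -0.0, 151.4]
force: [0.1, -0.6, -0.5]
opening: 0.0593
gripper_force: 0.0
hub_grip [319. 222.] 0.76 [0.5494 0.1896 0.118 ]
station_1 [376. 100.] 0.86 [0.5007 0.2676 0.055 ]
station_1 [213. 195.] 0.77 [0.5041 0.1096 0.055 ]
choke_0 [212. 191.] 0.76 [0.5011 0.1107 0.055 ]
cut [  1.   0. 517. 341.] 0.71
cut [203. 170.  34.  38.] 0.68
cut [354. 102.  13.  24.] 0.49
(array([ 0.0004, -0.0006,  0.2183]), array([-3.000e-04, -4.000e-04, -3.327e-01]))
clock: 58.38
tool_pos: [0.5072, -0.0215, 0.1468]
orientation: [180.0, -0.0, -138.1]
force: [0.4, -0.6, 0.4]
opening: 0.0597
gripper_force: 0.0
clock: 59.13
tool_pos: [0.5074, -0.021, 0.147]
orientation: [180.0, -0.0, -88.9]
force: [0.1, 0.2, 0.6]
opening: 0.0597
gripper_force: 0.0
dial_grip [324. 214.] 0.95 [ 0.5039 -0.0158  0.0705]
cut [305. 185.  40.  46.] 0.93
[ 0.50748057 -0.02097053  0.147188  ] (array([0.    , 0.0015, 0.3106]), array([ 0.0001, -0.    , -0.0008]))
```

```bash
cat > ptr.py <<'E'
from h import *
import sys
im=cv2.cvtColor(cv2.imread(sys.argv[1]),cv2.COLOR_BGR2HSV)
x,y,w,h=[int(v) for v in sys.argv[2:6]]
s=im[y:y+h,x:x+w,2]; 
for r in s[::2]: print(" ".join(f"{v:3d}" for v in r[::2]))
E
python3 ptr.py pics/w20.png 296 176 62 64
```

```text
238 236 237 237 236 237 235 237 237 239 236 239 237 239 238 238 237 236 238 237 239 236 237 238 237 236 238 237 238 237 239
237 238 237 237 240 237 240 238 241 239 238 240 240 238 240 240 240 239 238 240 240 240 240 238 240 238 239 240 239 240 239
236 237 236 238 236 236 236 237 237 236 238 237 237 237 236 235 236 237 237 235 238 236 237 237 237 237 238 240 238 239 237
236 240 241 241 242 239 240 241 238 240 241 242 240 241 240 240 242 237 237 236 238 238 238 236 237 235 239 238 237 238 236
173 190 191 191 189 190 192 190 193 190 189 171 141 149 162 161 168 196 238 242 238 239 237 237 239 237 237 239 238 238 238
148 146 143 147 143 145 146 149 127  88  62  50  58  57  62  58  61  68 117 199 240 242 239 237 242 240 240 239 239 240 239
149 147 149 149 145 151 146 105  53  49  52  53  61  63  62  68  67  71  60  68 120 219 240 236 238 237 237 238 235 235 238
145 144 147 143 145 147 107  52  53  52  56  60  54  54  58  58  58  61  71  67  70 108 229 237 237 233 235 234 237 235 236
139 144 146 144 148 104  51  51  53  56  55  55  60  57  57  56  60  63  70  65  68  66 142 236 235 235 235 
[... 2167 characters left out ...]
  50  50  53  59  53  57  53  74 121 118 120 149 140 147 149 149 146 150 147 150
149 149 151 135  66 117 142 145 151 145 134  88  71  61  55  66  75 104 143 151 150 151 127  73 128 147 148 150 149 148 145
142 147 145 141 119 129  71 118 142 147 146 144 148 136 132 143 147 145 149 144 121  83 123 109 143 146 149 148 148 145 147
141 147 110  67 135 139 100 138 148 142 146 143 124 135 126 119 144 148 144 150 126  96 141 149 149 148 149 151 146 149 147
149 145 137 131 129  71 118 147 141 147 149 144  74  98  97  70 149 149 148 145 148 146 152 147 150 149 148 150 151 148 151
138 141 143 143 134  99 127 142 141 144 139 147 135 133 137 131 146 138 145 147 144 145 141 147 145 146 140 148 141 142 144
```

```bash
python3 -m inch '-0.01 0.008 0.1 0 0 0; -0.01 0.008 0.2 0 0 0; -0.01 0.008 0.26 0 0 0; -0.01 0.008 0.3 0 0 0; -0.01 0.008 0.31 0 0 0; -0.01 0.008 0.31 0 0 0; -0.01 0.008 0.31 0 0 0'
python3 -m inch '0 0 0 0 0 0; 0 0 0 0 0 0; 0 0 0 0 0 0; 0 0 0 0 0 0; 0 0 0 0 0 0; 0 0 0 0 0 0' 1
```

```text
clock: 59.92
tool_pos: [0.5055, -0.018, 0.0548]
orientation: [-180.0, -0.0, -88.7]
force: [1.2, -0.3, 1.2]
opening: 0.0596
gripper_force: 0.0
clock: 60.42
tool_pos: [0.5046, -0.0181, 0.0545]
orientation: [180.0, -0.0, -88.7]
force: [-2.9, 2.3, 6.3]
opening: 0.027
gripper_force: 30.0
```

```bash
python3 -m inch '0 0 0 0 0 0.03; 0 0 0 0 0 0.06; 0 0 0 0 0 0.09; 0 0 0 0 0 0.12; 0 0 0 0 0 0.15; 0 0 0 0 0 0.18; 0 0 0 0 0 0.21; 0 0 0 0 0 0.24; 0 0 0 0 0 0.27; 0 0 0 0 0 0.3'
python3 -m inch '0 0 0 0 0 0.03; 0 0 0 0 0 0.06; 0 0 0 0 0 0.09; 0 0 0 0 0 0.12; 0 0 0 0 0 0.15; 0 0 0 0 0 0.18; 0 0 0 0 0 0.21; 0 0 0 0 0 0.24; 0 0 0 0 0 0.27; 0 0 0 0 0 0.3'
python3 -m inch '0 0 0 0 0 0.03; 0 0 0 0 0 0.06; 0 0 0 0 0 0.09; 0 0 0 0 0 0.12; 0 0 0 0 0 0.15; 0 0 0 0 0 0.18; 0 0 0 0 0 0.21; 0 0 0 0 0 0.21; 0 0 0 0 0 0.21'
python3 -m inch '0 0 0 0 0 0; 0 0 0 0 0 0; 0 0 0 0 0 0; 0 0 0 0 0 0; 0 0 -0.1 0 0 0; 0 0 -0.2 0 0 0; 0 0 -0.31 0 0 0; 0 0 -0.31 0 0 0; 0 0 -0.31 0 0 0; 0 0 -0.31 0 0 0' -0.36
python3 - <<'E'
from h import *
P=cam("wrist"); im=snapshot("wrist"); cv2.imwrite("pics/w21.png",im[:,:,::-1])
for t,z in (("dial_grip",.0705),("start_top",.064)):
    for d in landmark_of("wrist",t): print(t,np.round(d["uv"]),round(d["p"],2),ray("wrist",d["uv"],z,P).round(4))
cv2.imwrite("pics/w21c.png",cv2.resize(im[:250,200:440,::-1],(576,600),interpolation=2))
E
```

```text
clock: 61.25
tool_pos: [0.5049, -0.0182, 0.0545]
orientation: [-180.0, -0.0, -143.0]
force: [-2.0, -0.5, 4.5]
opening: 0.027
gripper_force: 30.0
clock: 62.08
tool_pos: [0.5049, -0.0185, 0.0545]
orientation: [-180.0, -0.0, 163.0]
force: [-0.5, -2.8, 3.7]
opening: 0.0273
gripper_force: 30.0
clock: 62.83
tool_pos: [0.5048, -0.0186, 0.0545]
orientation: [-180.0, 0.0, 125.7]
force: [-1.7, -5.8, 4.4]
opening: 0.0278
gripper_force: 30.0
clock: 63.67
tool_pos: [0.5048, -0.0178, 0.147]
orientation: [180.0, -0.0, 125.5]
force: [-0.1, -0.9, -1.3]
opening: 0.0594
gripper_force: 0.0
dial_grip [314. 210.] 0.85 [ 0.5009 -0.0193  0.0705]
```

View pics/w21c.png

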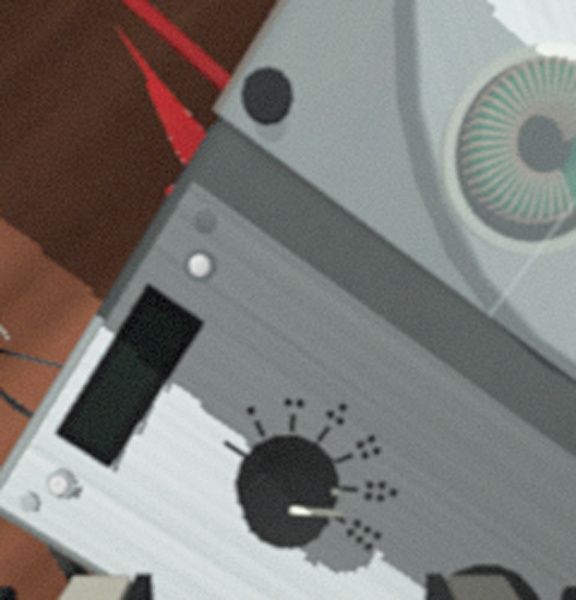

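The pointer (292,510)→(345,518) is parallel to the 5-dot tick at (350,490), so the dial is at 5. The last choke sits under the guard at (545,150). Now the start button.

```bash
python3 -m inch '-0.05 0.08 0 0 0 0; -0.1 0.16 0 0 0 0; -0.161 0.237 0 0 0 0; -0.161 0.237 0 0 0 0; -0.161 0.237 0 0 0 0; -0.161 0.237 0 0 0 0' 1
python3 - <<'E'
from h import *
P=cam("wrist"); im=snapshot("wrist"); cv2.imwrite("pics/w22.png",im[:,:,::-1])
for t,z in (("start_top",.064),):
    for d in landmark_of("wrist",t): print(t,np.round(d["uv"]),round(d["p"],2),ray("wrist",d["uv"],z,P).round(4))
for d in cut_out("wrist","start"): r=d["rect"];print("cut",np.round(r),round(d["p"],2),ray("wrist",(r[0]+r[2]/2,r[1]+r[3]/2),.062,P).round(4))
print(get_obs()["tool_pos"],delta([.591,-.016,.066]))
# station check
for d in landmark_of("wrist","choke_0"): print(np.round(d["uv"]),round(d["p"],2),ray("wrist",d["uv"],.055,P).round(4))
E
```

```text
clock: 64.32
tool_pos: [0.5901, -0.0163, 0.1458]
orientation: [-179.9, -0.1, 125.5]
force: [-0.5, 0.7, -0.7]
opening: 0.0253
gripper_force: 0.0
start_top [318. 212.] 0.83 [ 0.5904 -0.0186  0.064 ]
cut [307. 196.  29.  31.] 0.93 [ 0.5925 -0.0172  0.062 ]
[ 0.59012327 -0.01611799  0.14709212] [-0.0015  0.0028  0.2703]
```

```bash
python3 -m inch '-0.005 0 0.1 0 0 0; -0.005 0 0.2 0 0 0; -0.005 0 0.25 0 0 0; -0.005 0 0.265 0 0 0; -0.005 0 0.265 0 0 0; -0.005 0 0.265 0 0 0'
python3 -m inch '0 0 0.01 0 0 0; 0 0 0.02 0 0 0; 0 0 0.027 0 0 0; 0 0 0.027 0 0 0; 0 0 0.027 0 0 0'
```

```text
clock: 65.02
tool_pos: [0.5921, -0.0173, 0.0688]
orientation: [180.0, 0.0, 125.5]
force: [0.5, 0.3, 0.4]
opening: 0.0002
gripper_force: 0.0
clock: 65.43
tool_pos: [0.5932, -0.0171, 0.0621]
orientation: [179.8, 0.1, 125.5]
force: [-4.0, 0.9, 14.8]
opening: 0.0006
gripper_force: 7.5
```

```bash
python3 -m inch '0 0 0 0 0 0; 0 0 0.003 0 0 0; 0 0 0.003 0 0 0; 0 0 0.003 0 0 0'
python3 - <<'E'
from h import *
o=get_obs();print(o["tool_pos"],o["force"],o["moment"])
E
```

```text
clock: 65.77
tool_pos: [0.5933, -0.0171, 0.062]
orientation: [179.8, 0.1, 125.6]
force: [-6.7, 0.5, 21.8]
opening: 0.0007
gripper_force: 10.7
[ 0.59327239 -0.01706323  0.0619779 ] [-6.73630485  0.48034307 21.81848946] [ 0.47077388  2.44659658 -0.00854146]
```

```bash
python3 -m inch '0 0 -0.04 0 0 0; 0 0 -0.1 0 0 0; 0 0 -0.28 0 0 0; 0 0 -0.28 0 0 0; 0 0 -0.28 0 0 0; 0 0 -0.28 0 0 0'
python3 ptr.py pics/w22.png 288 178 66 66
python3 - <<'E'
from h import *
P=cam("wrist"); im=snapshot("wrist"); cv2.imwrite("pics/w23.png",im[:,:,::-1]); print(get_obs()["tool_pos"])
for z in (.045,.064): print(z,proj("wrist",[[.591,-.0172,z],[.591,-.0172,.058]],P))
for d in landmark_of("wrist","start_top"): print(np.round(d["uv"],1),round(d["p"],2),ray("wrist",d["uv"],.064,P).round(4))
for c in("scene","side"):
    snapshot(c)
    for d in landmark_of(c,"start_top"): print(c,np.round(d["uv"],1),round(d["p"],2),ray(c,d["uv"],.064).round(4))
E
```

```text
clock: 66.27
tool_pos: [0.5926, -0.017, 0.1442]
orientation: [179.8, 0.0, 125.5]
force: [-0.1, -0.4, -1.0]
opening: 0.0005
gripper_force: 0.0
219 220 222 219 218 221 220 220 219 220 221 219 219 221 200 141 127 127 129 134 127 127 130 126 127 123 122 120 125 128 125 124 118
220 219 222 221 221 220 218 219 220 218 220 221 218 187 152 121  87  85  85 101 126 127 129 128 128 126 124 123 118 119 127 127 122
223 219 220 220 219 221 219 219 218 222 208 156  94  59  41  42  41  39  38  37  64  96 122 124 134 130 126 128 128 119 122 124 130
223 222 220 219 217 219 220 220 211 133  65  47  50  51  57  54  55  50  53  42  45  34  47  87 124 129 119 128 123 121 121 119 125
221 221 221 220 220 218 219 215 137  50  52  53  55  51  46  52  53  45  52  56  44  46  43  40  85 127 124 126 129 127 123 123 121
215 215 221 222 222 221 213 132  49  54  48  44  39  47  49  44  50  48  46  47  54  44  48  47  44  85 126 125 130 126 128 127 125
219 214 215 219 223 224 152  46  48  44  53  47  46  49  53  52  45  49  50  53  50  54  54  48  45  35  89 125 127 128 123 129 131
221 217 214 216 216 202  75  43  5
[... 3101 characters left out ...]
 105  86  70  72  67  65  62  79
186  85  59  58 174 218 217 217 219 222 222 220 218 214 216 214 218 216 219 216 213 216 218 215 133  87  72  74  67  54  56  48 118
132  57  52  53 184 224 216 220 217 216 221 221 219 218 216 212 216 210 211 214 213 212 214 148  86  72  73  80  67  53  52  49 126
[ 0.59175645 -0.01716265  0.14299788]
0.045 [[317.03875408 201.42739292]
 [316.9202947  206.20772692]]
0.064 [[316.8616829  208.57295932]
 [316.9202947  206.20772692]]
[315.6 213.2] 0.62 [ 0.5924 -0.0209  0.064 ]
scene [292.8 201.5] 0.59 [ 0.5915 -0.0167  0.064 ]
scene [265.2 228.5] 0.5 [0.5776 0.1522 0.064 ]
side [335.  192.6] 0.4 [0.5911 0.0039 0.064 ]
side [301.  187.8] 0.19 [0.4955 0.0758 0.064 ]
```

```bash
python3 -m inch '0 0 0.1 0 0 0; 0 0 0.2 0 0 0; 0 0 0.235 0 0 0; 0 0 0.235 0 0 0; 0 0 0.235 0 0 0'; for i in 1 2 3 4 5 6; do python3 -m inch '0 0 0.005 0 0 0; 0 0 0.005 0 0 0; 0 0 0.005 0 0 0; 0 0 0.005 0 0 0' | grep -E "tool_pos|force:"; done
```

```text
clock: 66.98
tool_pos: [0.5918, -0.0175, 0.0721]
orientation: [-179.9, -0.0, 125.5]
force: [0.2, 0.1, 0.6]
opening: 0.0004
gripper_force: 0.0
tool_pos: [0.5924, -0.0172, 0.0718]
force: [0.8, 0.2, -0.2]
gripper_force: 0.0
tool_pos: [0.5918, -0.0173, 0.0693]
force: [0.3, 0.0, 0.2]
gripper_force: 0.0
tool_pos: [0.592, -0.0173, 0.0679]
force: [-0.0, 0.0, 2.3]
gripper_force: 0.8
tool_pos: [0.592, -0.0173, 0.0664]
force: [0.3, 0.6, 2.7]
gripper_force: 1.2
tool_pos: [0.592, -0.0172, 0.0649]
force: [0.7, 0.7, 3.4]
gripper_force: 1.7
tool_pos: [0.592, -0.0173, 0.0634]
force: [0.9, -0.2, 3.9]
gripper_force: 2.1
```

The button's spring runs from 0.068 to a hard stop at 0.062, so the first press was a full 6 mm. I finish this stroke, retreat and check.

```bash
python3 -m inch '0 0 0.005 0 0 0; 0 0 0.01 0 0 0; 0 0 0.01 0 0 0; 0 0 0.01 0 0 0'; python3 -m inch '0 0 -0.05 0 0 0; 0 0 -0.15 0 0 0; 0 0 -0.27 0 0 0; 0 0 -0.4 0 0 0; 0 0 -0.52 0 0 0; 0.1 -0.2 -0.6 0 0 0; 0.1 -0.3 -0.65 0 0 0; 0.1 -0.4 -0.65 0 0 0; 0.1 -0.4 -0.65 0 0 0; 0.1 -0.4 -0.65 0 0 0'
python3 - <<'E'
from h import *
o=get_obs();print(o["tool_pos"],o["orientation"])
for c in("wrist","scene","side"):
    P=cam(c);snapshot(c)
    for t,z in(("choke_0",.055),("dial_grip",.0705),("station_1",.055),("tested",.007)):
        for d in landmark_of(c,t): print(c,t,np.round(d["uv"]),round(d["p"],2),ray(c,d["uv"],z,P).round(3))
E
```

```text
clock: 69.32
tool_pos: [0.5921, -0.0173, 0.0621]
orientation: [180.0, 0.0, 125.5]
force: [-5.8, 1.9, 19.0]
opening: 0.0005
gripper_force: 9.4
clock: 70.15
tool_pos: [0.4743, -0.0634, 0.2561]
orientation: [179.9, -0.0, 125.4]
force: [0.5, 0.5, -0.2]
opening: 0.0007
gripper_force: 0.0
[ 0.4743156  -0.06344375  0.25606508] [ 1.79909852e+02 -1.15992253e-02  1.25436569e+02]
wrist dial_grip [365. 158.] 0.84 [ 0.501 -0.016  0.07 ]
wrist dial_grip [587.  68.] 0.34 [0.625 0.181 0.07 ]
wrist station_1 [589.  70.] 0.95 [0.636 0.189 0.055]
wrist station_1 [508. 108.] 0.77 [0.596 0.113 0.055]
wrist station_1 [441.  54.] 0.66 [0.502 0.112 0.055]
wrist tested [157. 235.] 0.94 [ 0.35  -0.266  0.007]
scene choke_0 [292. 234.] 0.5 [0.493 0.114 0.055]
scene dial_grip [313. 207.] 0.51 [ 0.51  -0.031  0.07 ]
scene station_1 [247. 228.] 0.93 [0.635 0.18  0.055]
scene station_1 [271. 218.] 0.85 [0.605 0.09  0.055]
scene station_1 [240. 246.] 0.83 [0.596 0.26  0.055]
scene station_1 [291. 233.] 0.81 [0.501 0.109 0.055]
scene station_1 [259. 261.] 0.6 [0.502 0.273 0.055]
scene tested [381. 203.] 0.48 [ 0.362 -0.262  0.007]
side choke_0 [283. 168.] 0.47 [0.494 0.264 0.055]
side choke_0 [299. 184.] 0.43 [0.504 0.12  0.055]
side choke_0 [322. 184.] 0.42 [0.582 0.096 0.055]
side dial_grip [312. 202.] 0.39 [ 0.49 -0.04  0.07]
side station_1 [306. 161.] 0.94 [0.599 0.299 0.055]
side station_1 [327. 172.] 0.78 [0.638 0.183 0.055]
side station_1 [284. 169.] 0.76 [0.494 0.26  0.055]
side station_1 [302. 187.] 0.58 [0.506 0.099 0.055]
side station_1 [315. 199.] 0.43 [ 0.519 -0.     0.055]
side tested [294. 263.] 0.64 [ 0.352 -0.257  0.007]
```

```bash
python3 -c "
from plant import *
print(close_job())"
```

```text
the job is handed in; nothing more can be done
None
```

The job is handed in: the tested choke is in the large dish, all five chokes are loaded in successive nests with an empty nest at the notch, the dial is at 5, and the start button was pressed fully and released (twice, as I repeated the press to confirm full travel); the final camera check picked out only three of the five loaded chokes under the guard, though each one was seen seated in its nest before its turn.

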